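# Fetch the back stamp from the stamp rack

## Robot

A 6-joint arm with a two-finger parallel gripper is mounted at the origin on the work surface; the furniture and walls round the work are solid. World frame = base frame: x ahead of the robot, y to its left, z up, the work surface at z = 0. Lengths are in m, angles in degrees, forces in N, time in s.
With the tool pointing down it reaches from about 0.375 to 0.9 m from the base axis. Payload 3.1 kg.
Tool frame: the origin (TCP) lies on the centre line of the jaws, within the pads' length; the fingertips stand 22 mm ahead of it and the grasp point (between the pads) lies 3 mm ahead of it; y points along the fingers, z is the direction in which the jaws open and shut, and the axes are right-handed (so a half turn about y gives the same grasp; the last joint's range is limited). The gripper opens to 87 mm and grips with 3 to 60 N. Pads are 19 mm wide; open, the fingers measure 117 mm over their backs; the gripper's body (75 mm by 190 mm) begins 51 mm behind the grasp point.
Start: joints at [59.903, 30.224, 82.088, -0, 67.689, -10.227], TCP at [0.212, 0.588, 0.245] pointing down, gripper open.
Joint ranges: [-176.69, 176.69], [-43.24, 126.21], [12.49, 139.97], [-82, 262], [0, 151.66], [-163.58, 163.58]. Speed limits (degrees/s): [159.86, 159.86, 180, 180, 180, 180].

## Interface

Orientations are given as a 3x3 rotation matrix whose columns are the frame's x, y, z axes.
In Python, from rig import bot gives the robot as it stands.
- The arm moves only by the tool jog_arm, never from a script. Its argument "motion" is one flat list of numbers, 6 for each row, row after row: the shift along the tool's x, y, z in mm, then the turn, a rotation vector about the tool's x, y, z in degrees. A call has 1 to 20 rows; each row is the pose to reach, as a shift and turn from the pose commanded when the call began, along the tool's axes at that moment; what a row does not reach only later rows make up. A row lasts 1/8 s, in which the tool goes at most 62.5 mm and 10.7 degrees, less where a joint would pass 70% of its speed; a pose out of reach is approached as far as the arm can. A call with a gripper value outside its range is refused whole. "gripper" is the opening, from 0 (shut) to 1 (fully open), set as the call begins (left out, the last holds). The fingers move at their own pace and stop on an object; the grip force is fixed at half the most. Time passes only in rows, so rows that repeat a pose let the fingers close. It gives the time, the measured TCP pose, the force and the opening at its end, in the units of the state.
- bot.read_state(): the state, without advancing time (a new reading comes with each control period).
- bot.capture(name): name is "scene" or "side" or "wrist"; returns (picture, depth): 384x512x3 uint8, red, green, blue; 384x512 float32, m along the optical axis (not along the pixel's ray), 0 where there is no reading.
- bot.get_calibration(name): a dict with "mtx" (3x3 intrinsics, pixels), "pose" (4x4, takes a point from camera to world coordinates); the wrist camera has in their place "hand_eye" (4x4, takes a point from camera to tool coordinates, whose origin is the TCP and whose axes are the tool frame's). Camera axes: x right, y up, looking along -z (the intrinsics and any distortion apply to the point x, -y, -z); pixel columns grow to the right and rows downward; lengths in m; the calibration is good to about 2 mm. A picture is of the moment at which its call begins: read the wrist's pose just before it. get_calibration takes no time and is no camera call.
- bot.hand_in(): hands the job in, once; it reports no verdict.
The state is a dict: "time_s": time; "joint_positions": joint angles; "qvel": joint speeds; "tau": joint torques, N m; "position": TCP position; "tcp_rot": TCP orientation; "force": force on the tool from outside, world axes, zero at the start; "moment": the same for the moment, N m; "opening": opening from 0.0 (shut) to 1.0 (fully open).
Only numpy, scipy, OpenCV 4.12 (cv2) and the standard library are available. Lean on these libraries where they do the work, as an engineer would, in place of code of your own. Each camera call takes 0.05 s, during which the arm holds its last target.

## Task

The wooden stamp is wanted, but it stands at the closed end of the lipped rack behind the knob stamp and the bar stamp: slide those two out and stand both on the notepad, as their faces are inky. Then slide the wooden stamp out and stand it on the open ink pad, in the middle and along it. Last, slide the other two back into the rack, each upright and square where it stood at the start, tipping no stamp and leaving the glue stick and the label bundle alone.

Things in the scene. Friction and masses are not known exactly. Their poses are not given: they have to be found in the camera images.
- stamp_rack: Fixed wooden rack, one lane along x, 182x100x36 mm; origin under it on the lane axis; mouth at -x (robot's side), stop at x=79. Lane floor z=4, x -95 to 79, 54 wide. Metal lips (z 32 to 36) over x>-62 leave a 29 mm slot for handles; 46 mm feet cannot be lifted through, only with stamp origin at x<-80, between flared cheeks 24 high. Stamps start near x=58 (wooden), 10, -38 (knob, bar, any order)
- wooden_stamp: The wanted stamp, light wood with a turned handle of the same wood, 22x46x73 mm. Origin: centre of its underside. Foot 22 (x) x 46 (y) x 22 mm high; the upright handle on the z axis is grasped as 22 mm diameter from 36 mm height (just above the rack's lips) to 73. In the rack its y lies across the lane, and it can ride up to 5 mm above the lane floor.
- knob_stamp: Dark wood stamp with a round ball knob, 22 x 46 x 67 mm. Origin: centre of its underside. Foot 22 (x) x 46 (y) x 20 mm high; neck 13 to 21 mm diameter; knob 27 mm in diameter, its widest at 54 mm height.
- bar_stamp: Black plastic stamp with a crossbar grip, 22 x 46 x 66 mm. Origin: centre of its underside. Foot 22 (x) x 46 (y) x 20 mm high; neck 13 (x) x 16 (y) mm; the bar lies along y, 44 mm long with flat ends and 18 mm in diameter, its axis at 57 mm height.
- ink_pad: Fixed stamp pad, a flat tin 60 (x) x 92 (y) mm with its lid standing open at its far, +x side (lid upright, leaning back, 75 mm high). Origin: centre of its underside. The inked felt, 55 x 87 mm, has its top 9 mm above the origin inside a rim 11 mm high. Long side along y.
- notepad: Fixed pad of blank scrap paper lying flat, 104 (x) x 146 (y) mm, its top 8 mm above the table. Origin: centre of its underside. Room for both stamps side by side along y.
- glue_stick: Loose bystander: glue stick standing upright, 28 mm in diameter, 94 mm high, beyond the rack on the left. Origin: centre of its underside. To be left alone.
- label_bundle: Loose bystander: banded bundle of paper labels lying flat, 45 x 70 x 17 mm, beyond the rack on the right. Origin: centre of its underside. To be left alone.
Mind the look-alikes: they are no part of the job. What is shaped like the knob_stamp but green is not meant.

How it is judged (in metres and radians):
On the way, in this order (a step that is already met when the one before it is completed fails the run):
1. the knob stamp and the bar stamp both stand upright on the notepad, released (x of knob_stamp in the frame of notepad between -0.048 and 0.048 m and y of knob_stamp in the frame of notepad between -0.07 and 0.07 m and z of knob_stamp in the frame of notepad between 0.005 and 0.013 m and angle between each of knob_stamp, bar_stamp's own z axis and vertical below 0.12 rad and x of bar_stamp in the frame of notepad between -0.048 and 0.048 m and y of bar_stamp in the frame of notepad between -0.07 and 0.07 m and z of bar_stamp in the frame of notepad between 0.005 and 0.013 m and contact force between each of knob_stamp, bar_stamp and the fingers below 0.1 N), for 0.2 s.
2. the wooden stamp stands in the middle of the ink pad's felt, along it, released, while the other two still stand on the notepad (x of wooden_stamp in the frame of ink_pad between -0.012 and 0.012 m and y of wooden_stamp in the frame of ink_pad between -0.015 and 0.015 m and z of wooden_stamp in the frame of ink_pad between 0.006 and 0.014 m and angle between each of wooden_stamp, knob_stamp, bar_stamp's own z axis and vertical below 0.12 rad and angle between the y axis of wooden_stamp and the y axis of ink_pad, either way round below 0.26 rad and x of knob_stamp in the frame of notepad between -0.048 and 0.048 m and y of knob_stamp in the frame of notepad between -0.07 and 0.07 m and z of knob_stamp in the frame of notepad between 0.005 and 0.013 m and x of bar_stamp in the frame of notepad between -0.048 and 0.048 m and y of bar_stamp in the frame of notepad between -0.07 and 0.07 m and z of bar_stamp in the frame of notepad between 0.005 and 0.013 m and contact force between wooden_stamp and the fingers below 0.1 N), for 0.2 s.
At the end, for the whole second after the job is handed in: Wooden stamp upright on the felt, within 12 mm (x) and 15 mm (y) of the pad's centre and 15 degrees of its long side; knob and bar stamp upright in the rack, each within 12 mm of its start and 15 degrees of square; all released and at rest (x of wooden_stamp in the frame of ink_pad between -0.012 and 0.012 m and y of wooden_stamp in the frame of ink_pad between -0.015 and 0.015 m and z of wooden_stamp in the frame of ink_pad between 0.006 and 0.014 m and angle between each of wooden_stamp, knob_stamp, bar_stamp's own z axis and vertical below 0.12 rad and angle between the y axis of wooden_stamp and the y axis of ink_pad, either way round below 0.26 rad and distance of each of knob_stamp, bar_stamp from where it was at the start of the episode below 0.012 m and angle between the y axis of each of knob_stamp, bar_stamp and the y axis of stamp_rack, either way round below 0.26 rad and linear speed of each of knob_stamp, bar_stamp, wooden_stamp below 0.02 m/s and angular speed of each of knob_stamp, bar_stamp, wooden_stamp below 0.2 rad/s and contact force between each of wooden_stamp, knob_stamp, bar_stamp and the fingers below 0.1 N); the robot touches nothing.
It fails at once if a stamp is tipped over (angle between any of wooden_stamp, knob_stamp, bar_stamp's own z axis and vertical above 0.7 rad).
It fails at once if the glue stick is knocked over or shifted by 20 mm, or the label bundle shifted by 20 mm (angle between glue_stick's own z axis and vertical above 0.5 rad or distance of any of glue_stick, label_bundle from where it was at the start of the episode above 0.02 m).
It also fails if it takes over 144 s, if anything falls off the work surface, if the arm or the gripper's body presses on something with over 40 N, if the wrist force passes 120 N, or if a joint passes its speed limit or range.

## Working session

There is one attempt and no reset: what is moved stays moved. The work goes in short steps, Python scripts to look and compute and a tool call to move; the robot and the scene stay as the last step left them, time stands still between calls to the robot, and variables do not carry over. Pictures are saved under pics/ and viewed, and the job is handed in when it is done.

Besides the shell and the picture viewer there is one more tool, called after ">>>" as a command line: name --argument value ..., lists and objects as JSON in quotes. jog_arm: Moves the arm, as the interface text tells. Its arguments: {"type":"object","properties":{"motion":{"type":"array","items":{"type":"number"}},"gripper":{"type":"number"}},"required":["motion"]}

```bash
ls; mkdir -p pics
python3 - <<'E'
from rig import bot
import cv2,numpy as np
s=bot.read_state()
for k in s: print(k,np.round(s[k],4).tolist())
for n in ["scene","side","wrist"]:
    im,d=bot.capture(n); cv2.imwrite(f"pics/{n}0.png",im[:,:,::-1]); np.savez(f"{n}0.npz",im=im,d=d)
    c=bot.get_calibration(n)
    for k in c: print(n,k,np.round(c[k],4).tolist())
E
```

```text
pics
time_s 0.0
joint_positions [59.9036, 30.279, 82.158, -0.0025, 67.6884, -10.229]
qvel [0.0782, 0.0037, 0.0208, -0.034, 0.0619, 0.1675]
tau [0.0001, -44.0053, -17.6593, 0.0633, 0.0583, -0.0002]
position [0.212, 0.5872, 0.2436]
tcp_rot [[0.9405, -0.0011, 0.3398], [-0.3398, -0.0019, 0.9405], [-0.0003, -1.0, -0.0022]]
force [0.902, 0.5976, -0.7821]
moment [0.0013, -0.0314, 0.0122]
opening 1.0013
scene mtx [[495.1306, 0.0, 250.1738], [0.0, 495.1306, 187.6868], [0.0, 0.0, 1.0]]
scene pose [[0.7397, 0.367, -0.564, -0.0442], [-0.6725, 0.4325, -0.6005, -0.6937], [0.0235, 0.8235, 0.5668, 0.6697], [0.0, 0.0, 0.0, 1.0]]
side mtx [[350.4585, 0.0, 253.2704], [0.0, 350.4585, 194.1458], [0.0, 0.0, 1.0]]
side pose [[0.8605, 0.2157, -0.4616, 0.1669], [-0.5095, 0.3673, -0.7781, -0.7082], [0.0017, 0.9047, 0.426, 0.4467], [0.0, 0.0, 0.0, 1.0]]
wrist mtx [[265.5092, 0.0, 253.9838], [0.0, 265.5092, 193.6636], [0.0, 0.0, 1.0]]
wrist hand_eye [[-0.0003, -0.9676, -0.2526, -0.0692], [-0.0001, 0.2526, -0.9676, -0.1399], [1.0, -0.0003, -0.0002, 0.0003], [0.0, 0.0, 0.0, 1.0]]
```

View pics/scene0.png

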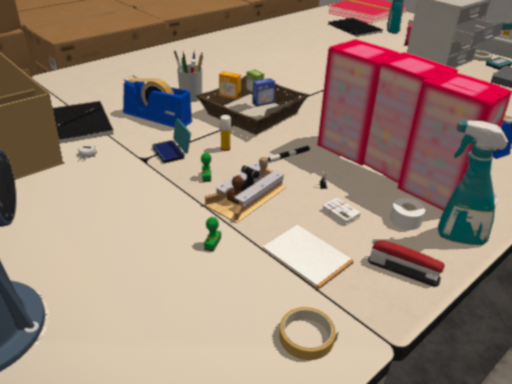

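View pics/side0.png

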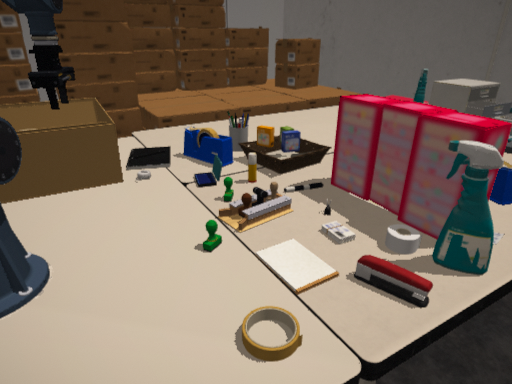

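View pics/wrist0.png

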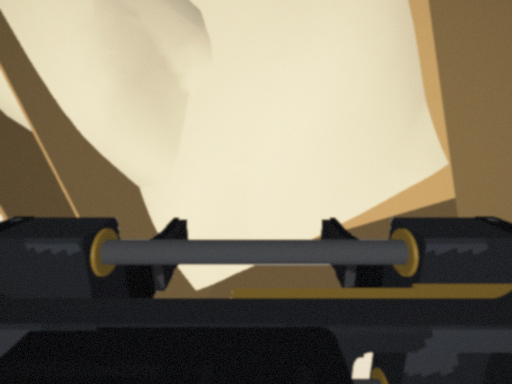

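```bash
cat > h.py <<'E'
import numpy as np,cv2
from rig import bot
def ray(n,u,v,z,T=None):
    c=bot.get_calibration(n);M=c["mtx"];P=c["pose"] if T is None else T
    d=P[:3,:3]@np.array([(u-M[0,2])/M[0,0],-(v-M[1,2])/M[1,1],-1.])
    o=P[:3,3]; t=(z-o[2])/d[2]; return o+t*d
def pts(n,d,T=None):
    c=bot.get_calibration(n);M=c["mtx"];P=c["pose"] if T is None else T
    v,u=np.mgrid[:d.shape[0],:d.shape[1]]
    X=np.stack([(u-M[0,2])/M[0,0]*d,-(v-M[1,2])/M[1,1]*d,-d],-1)
    return X@P[:3,:3].T+P[:3,3]
def wristT(s):
    T=np.eye(4);T[:3,:3]=s["tcp_rot"];T[:3,3]=s["position"]
    return T@bot.get_calibration("wrist")["hand_eye"]
def proj(n,p,T=None):
    c=bot.get_calibration(n);M=c["mtx"];P=c["pose"] if T is None else T
    q=np.linalg.inv(P)@np.append(p,1); return M[0,0]*q[0]/-q[2]+M[0,2],M[1,1]*-q[1]/-q[2]+M[1,2]
E
python3 - <<'E'
from h import *
for n,(x0,y0,x1,y1) in {"scene":(140,110,400,290),"side":(180,140,380,290)}.items():
    f=np.load(n+"0.npz");im=f['im']
    cv2.imwrite(f"pics/{n}0z.png",cv2.resize(im[y0:y1,x0:x1,::-1],None,fx=3 if n=="scene" else 3.9,fy=3 if n=="scene" else 3.9,interpolation=cv2.INTER_CUBIC))
    X=pts(n,f['d'])
    for u,v in ([(235,205),(280,180),(207,206),(310,255),(170,155),(341,210),(226,145),(212,240)] if n=="scene" else [(260,210)]): print(n,u,v,X[v,u].round(3))
E
```

```text
scene 235 205 [ 0.545 -0.018  0.005]
scene 280 180 [ 0.675 -0.03   0.023]
scene 207 206 [0.496 0.022 0.003]
scene 310 255 [ 0.546 -0.243  0.009]
scene 170 155 [0.554 0.249 0.01 ]
scene 341 210 [ 0.7   -0.195  0.016]
scene 226 145 [0.69  0.186 0.018]
scene 212 240 [ 0.419 -0.093  0.021]
side 260 210 [ 0.578 -0.048  0.037]
```

View pics/scene0z.png

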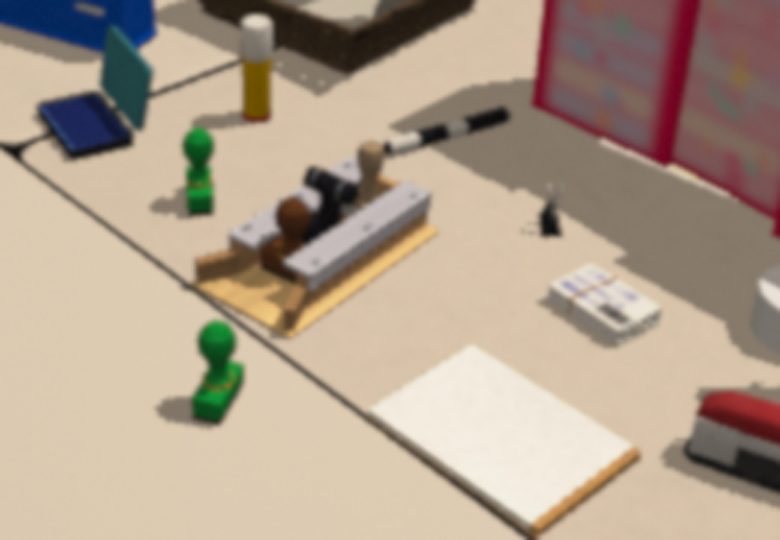

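View pics/side0z.png

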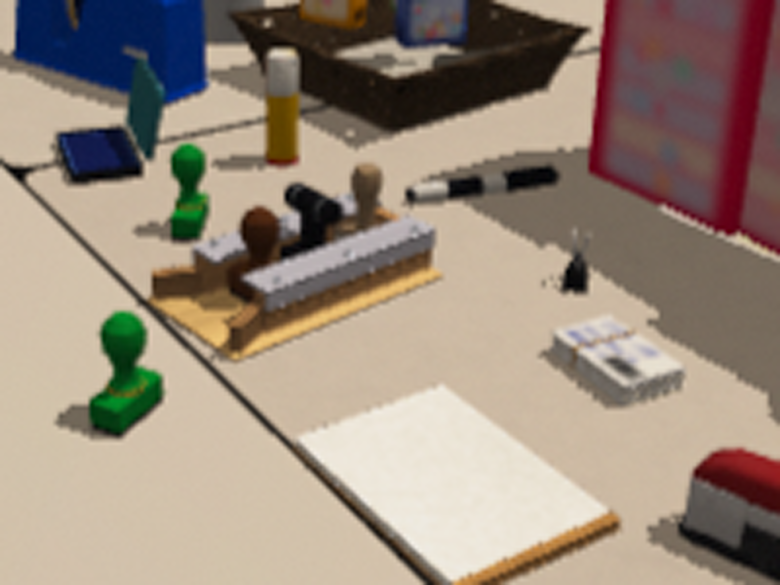

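Run:
```python
from h import *
f=np.load("scene0.npz");im,d=f['im'],f['d'];X=pts("scene",d)
hsv=cv2.cvtColor(im,cv2.COLOR_RGB2HSV)
def box(m,name):
    m=cv2.morphologyEx(m.astype(np.uint8),cv2.MORPH_OPEN,np.ones((2,2)))
    n,l,st,_=cv2.connectedComponentsWithStats(m)
    k=1+np.argmax(st[1:,4]); P=X[l==k]
    r=cv2.minAreaRect(P[:,:2].astype(np.float32)*1000); print(name,len(P),np.round(r[0],1),np.round(r[1],1),round(r[2],1),"z",np.percentile(P[:,2],[5,50,95]).round(3))
H,S,V=hsv[...,0],hsv[...,1],hsv[...,2]
reg=lambda x0,x1,y0,y1:(X[...,0]>x0)&(X[...,0]<x1)&(X[...,1]>y0)&(X[...,1]<y1)
a=reg(.45,.62,-.34,-.15); box(a&(X[...,2]>.005)&(V>190)&(S<60),"pad")
a=reg(.49,.62,.18,.31); box(a&(H>105)&(H<130)&(S>120)&(X[...,2]<.02),"felt")
a=reg(.45,.75,-.1,.1); m=a&(X[...,2]>.028)&(X[...,2]<.041)&(S<60)&(V>110);
box(m,"lips")
```

```text
pad 2505 [ 263.4 -407.2] [823.5 169.4] 31.3 z [0.006 0.008 0.01 ]
felt 311 [561.3 266.9] [83.6 53.6] 74.4 z [0.008 0.01  0.012]
lips 542 [ 307.  -308.4] [1038.    99.5] 42.2 z [0.025 0.036 0.038]
```

Run:
```python
from h import *
f=np.load("scene0.npz");im,d=f['im'],f['d'];X=pts("scene",d)
hsv=cv2.cvtColor(im,cv2.COLOR_RGB2HSV)
def box(m,name):
    m0=m;m=m.astype(np.uint8)
    n,l,st,_=cv2.connectedComponentsWithStats(m)
    P=np.vstack([X[l==k] for k in range(1,n) if st[k,4]>30])
    r=cv2.minAreaRect(P[:,:2].astype(np.float32)*1000); print(name,len(P),np.round(r[0],1),np.round(r[1],1),round(r[2],1),"z",np.percentile(P[:,2],[5,50,95]).round(3), np.round(cv2.boxPoints(r)).tolist())
H,S,V=hsv[...,0],hsv[...,1],hsv[...,2]
reg=lambda x0,x1,y0,y1:(X[...,0]>x0)&(X[...,0]<x1)&(X[...,1]>y0)&(X[...,1]<y1)&(d>0)
a=reg(.45,.65,-.36,-.13); box(a&(X[...,2]>.004)&(X[...,2]<.012)&(V>190)&(S<60),"pad")
a=reg(.49,.62,.18,.31); box(a&(H>105)&(H<130)&(S>120)&(X[...,2]<.02),"felt")
a=reg(.45,.75,-.1,.1); m=a&(X[...,2]>.030)&(X[...,2]<.041)&(S<60)&(V>110);
box(m,"lips")
```

```text
pad 2523 [ 547.7 -230.5] [108.2 144.3] 2.1 z [0.006 0.008 0.01 ] [[491.0, -160.0], [496.0, -305.0], [604.0, -301.0], [599.0, -156.0]]
felt 312 [562.1 271.2] [85.6 54.2] 74.9 z [0.008 0.01  0.012] [[525.0, 237.0], [577.0, 223.0], [599.0, 305.0], [547.0, 320.0]]
lips 748 [ 6.083e+02 -3.000e-01] [153.   85.1] 7.9 z [0.032 0.036 0.038] [[527.0, 31.0], [538.0, -53.0], [690.0, -32.0], [678.0, 52.0]]
```

```bash
cat >> h.py <<'E'
def plan(p,yaw,s=None):
    "shift in tool axes (mm) and turn about tool y (deg) to TCP p, tool x at yaw (deg), pointing down"
    s=s or bot.read_state();R=np.array(s["tcp_rot"]);
    c,q=np.cos(np.radians(yaw)),np.sin(np.radians(yaw))
    Rt=np.array([[c,0,-q],[q,0,c],[0,-1,0]]) # x=(c,s,0) y=down z=(-s,c,0)
    sh=R.T@(np.array(p)-s["position"])*1000
    rv=cv2.Rodrigues(R.T@Rt)[0].ravel()*180/np.pi
    return sh.round(1),rv.round(1)
E
python3 - <<'E'
from h import *
f=np.load("wrist0.npz");s=bot.read_state();X=pts("wrist",f['d'],wristT(s))
for v,u in [(20,60),(20,300),(20,470),(100,60),(100,200),(100,470),(180,30),(180,200),(180,480)]: print(u,v,X[v,u].round(3),f['d'][v,u].round(3))
f=np.load("scene0.npz");X=pts("scene",f['d'])
for u,v in [(0,60),(20,100),(40,100),(5,85),(155,95),(185,60)]: print(u,v,X[v,u].round(3))
print(plan((.67,.01,.35),8)); print(plan((.45,.3,.35),8))
E
```

```text
60 20 [0.035 0.508 0.175] 0.185
300 20 [0.08  0.677 0.129] 0.225
470 20 [0.127 0.828 0.109] 0.243
60 100 [0.078 0.474 0.163] 0.209
200 100 [0.11  0.572 0.128] 0.242
470 100 [0.198 0.822 0.103] 0.265
30 180 [0.125 0.409 0.155] 0.234
200 180 [0.178 0.544 0.132] 0.257
480 180 [0.284 0.82  0.103] 0.286
0 60 [0.346 0.747 0.168]
20 100 [0.272 0.402 0.192]
40 100 [0.314 0.4   0.18 ]
5 85 [0.344 0.758 0.092]
155 95 [0.642 0.44  0.087]
185 60 [0.825 0.546 0.116]
(array([ 626.8, -105.8, -387.6]), array([  0.1, -27.9,  -0. ]))
(array([ 321.3, -106. , -189.6]), array([  0.1, -27.9,  -0. ]))
```

>>> jog_arm --motion '[0, -50, 0, 0, 0, 0, 0, -106, 0, 0, 0, 0, 40, -106, -25, 0, -2, 0, 80, -106, -50, 0, -4, 0, 125, -106, -77, 0, -6, 0, 170, -106, -105, 0, -8, 0, 215, -106, -133, 0, -10, 0, 260, -106, -161, 0, -12, 0, 305, -106, -189, 0, -14, 0, 350, -106, -216, 0, -16, 0, 395, -106, -244, 0, -18, 0, 440, -106, -272, 0, -20, 0, 485, -106, -300, 0, -22, 0, 530, -106, -328, 0, -24, 0, 575, -106, -356, 0, -26, 0, 610, -106, -378, 0, -28, 0, 627, -106, -388, 0, -28, 0, 627, -106, -388, 0, -28, 0, 627, -106, -388, 0, -28, 0]'

```text
time_s: 2.52
position: [0.6692, 0.0113, 0.3504]
tcp_rot: [[0.99, -0.001, -0.142], [0.142, 0.001, 0.99], [-0.001, -1.0, 0.001]]
force: [0.3, 0.5, 0.2]
opening: 0.999
```

Run:
```python
from h import *
s=bot.read_state(); print(s["time_s"],s["position"],s["tcp_rot"])
im,d=bot.capture("wrist"); cv2.imwrite("pics/wrist1.png",im[:,:,::-1]); np.savez("wrist1.npz",im=im,d=d,T=wristT(s))
```

```text
2.525 [0.66916178 0.01131955 0.35044178] [[ 9.89803627e-01 -1.37991503e-03 -1.42432004e-01]
 [ 1.42433390e-01  9.64094489e-04  9.89803920e-01]
 [-1.22852740e-03 -9.99998583e-01  1.15081020e-03]]
```

View pics/wrist1.png

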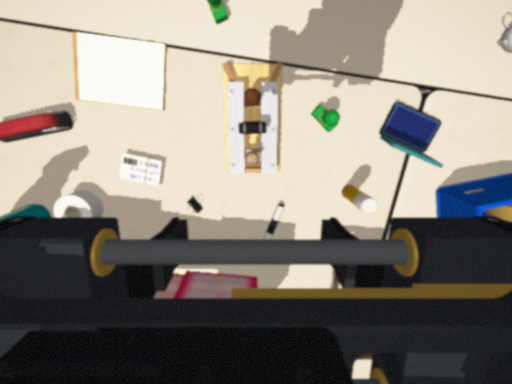

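Run:
```python
from h import *
f=np.load("wrist1.npz");im,d,T=f['im'],f['d'],f['T'];X=pts("wrist",d,T)
cv2.imwrite("pics/w1z.png",cv2.resize(im[50:190,200:350,::-1],None,fx=4,fy=4,interpolation=cv2.INTER_CUBIC))
hsv=cv2.cvtColor(im,cv2.COLOR_RGB2HSV);H,S,V=cv2.split(hsv)
def box(m,z,name,minA=40):
    c,_=cv2.findContours(m.astype(np.uint8),cv2.RETR_EXTERNAL,cv2.CHAIN_APPROX_NONE)
    for k in c:
        if cv2.contourArea(k)<minA: continue
        k=k.reshape(-1,2)
        P=np.array([ray("wrist",u,v,z,T)[:2] for u,v in k],np.float32)*1000
        r=cv2.minAreaRect(P); print(name,k.min(0),k.max(0),np.round(r[0],1),np.round(r[1],1),round(r[2],1))
def win(x0,y0,x1,y1):
    w=np.zeros(H.shape,bool);w[y0:y1,x0:x1]=1;return w
box(win(70,25,180,120)&(V>200)&(S<45),.008,"pad")
box(win(370,95,450,165)&(H>105)&(H<128)&(S>120),.009,"felt")
box(win(215,75,290,180)&(S<40)&(V>110),.036,"lips")
box(win(215,50,290,180)&(H>8)&(H<28)&(S>70),.0,"wood")
```

```text
pad [70 25] [179 119] [ 550.5 -225.7] [145.8 195.6] 8.2
felt [383 104] [438 149] [565.7 274.9] [87.2 55.9] 76.8
lips [215  75] [289 179] [6.091e+02 1.000e-01] [167.8 129. ] 8.2
wood [245 132] [260 172] [650.    6.7] [72.8 28. ] 8.2
wood [222  62] [283 169] [590.1  -1.7] [182.5 103.4] 8.2
```

View pics/w1z.png

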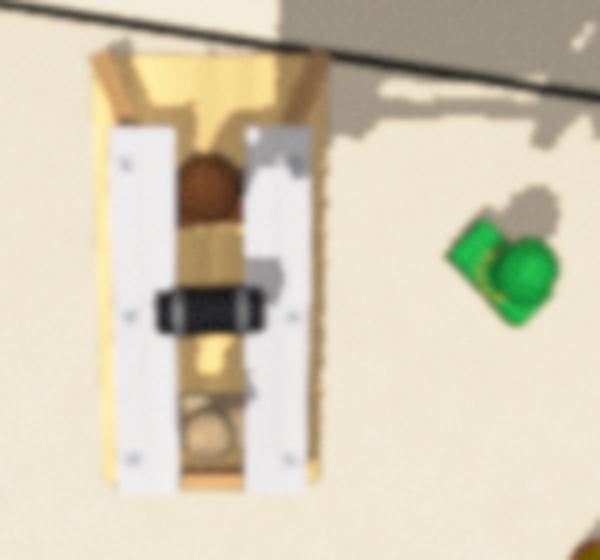

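Run:
```python
from h import *
f=np.load("wrist1.npz");im,d,T=f['im'],f['d'],f['T'];X=pts("wrist",d,T)
O=np.array([.5905,-.0015]);a=np.radians(8.2);R=np.array([[np.cos(a),np.sin(a)],[-np.sin(a),np.cos(a)]])
for n,u,v,z in [("knob",252.2,96.8,.058),("bar",252.3,127.7,.061),("wood",251.8,157.8,.077)]:
    p=ray("wrist",u,v,z,T);print(n,p.round(4),X[int(v),int(u)].round(4),(R@(p[:2]-O)*1000).round(1))
f=np.load("scene0.npz");im=f['im'];
# scene: knob etc by zoom coords
for n,zx,zy,z in [("knob",293,217,.058),("bar",331,187,.061),("woodtop",371,155,.072)]:
    p=ray("scene",140+zx/3,110+zy/3,z);print(n,p.round(4),(R@(p[:2]-O)*1000).round(1))
```

```text
knob [ 0.5603 -0.0063  0.058 ] [ 0.5604 -0.0065  0.0706] [-30.6  -0.4]
bar [6.058e-01 4.000e-04 6.100e-02] [ 6.048e-01 -2.000e-04  7.070e-02] [15.4 -0.3]
wood [0.6507 0.0061 0.077 ] [0.6497 0.0046 0.0771] [60.7 -1.1]
knob [ 0.5575 -0.0122  0.058 ] [-34.2  -5.9]
bar [ 0.6032 -0.0034  0.061 ] [12.3 -3.7]
woodtop [ 0.6457 -0.0021  0.072 ] [54.5 -8.5]
```

Run:
```python
from h import *
print(plan((.560,-.0065,.12),8.2),plan((.560,-.0065,.064),8.2))
```

```text
(array([-110.4,  230.8,   -2.4]), array([-0.,  0., -0.])) (array([-110.4,  286.8,   -2.5]), array([-0.,  0., -0.]))
```

>>> jog_arm --motion '[-40, 30, -1, 0, 0, 0, -80, 70, -2, 0, 0, 0, -110, 120, -2, 0, 0, 0, -110, 170, -2, 0, 0, 0, -110, 210, -2, 0, 0, 0, -110, 240, -2, 0, 0, 0, -110, 255, -2, 0, 0, 0, -110, 270, -2, 0, 0, 0, -110, 280, -2, 0, 0, 0, -110, 287, -2, 0, 0, 0, -110, 287, -2, 0, 0, 0, -110, 287, -2, 0, 0, 0]' --gripper 1

```text
time_s: 4.08
position: [0.5619, -0.0079, 0.064]
tcp_rot: [[0.99, 0.001, -0.141], [0.141, -0.0, 0.99], [0.001, -1.0, -0.0]]
force: [0.1, -0.7, -1.1]
opening: 0.998
```

Run:
```python
from h import *
for n in ["scene","side"]:
    im,d=bot.capture(n); x0,y0=(160,100) if n=="scene" else (190,130)
    cv2.imwrite(f"pics/{n}2.png",cv2.resize(im[y0:y0+130,x0:x0+180,::-1],None,fx=4,fy=4,interpolation=cv2.INTER_CUBIC))
```

```text
(no output)
```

View pics/scene2.png

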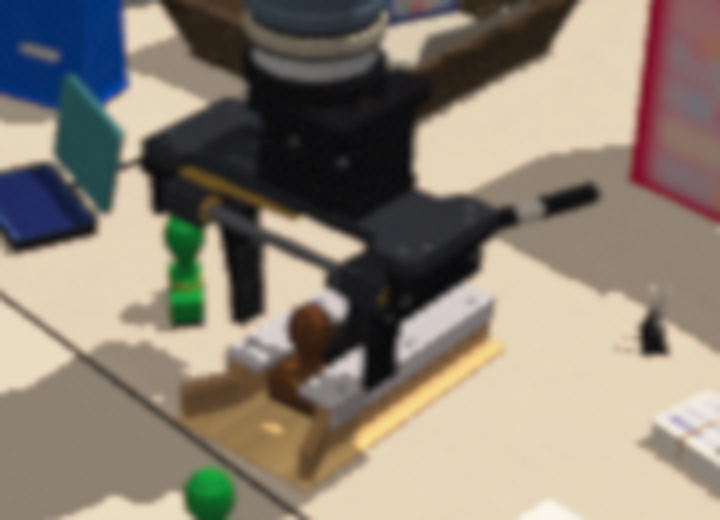

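View pics/side2.png

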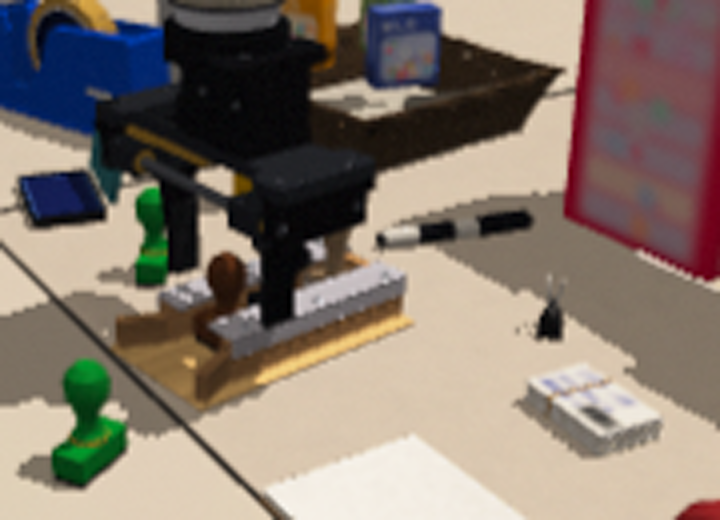

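>>> jog_arm --motion '[-3, 0, 0, 0, 0, 0, -3, 0, 0, 0, 0, 0]' --gripper 1

```text
time_s: 4.42
position: [0.5582, -0.0082, 0.0637]
tcp_rot: [[0.99, -0.0, -0.141], [0.141, 0.0, 0.99], [-0.0, -1.0, 0.0]]
force: [-0.3, 0.1, -0.1]
opening: 0.998
```

>>> jog_arm --motion '[0, 0, 0, 0, 0, 0, 0, 0, 0, 0, 0, 0, 0, 0, 0, 0, 0, 0, 0, 0, 0, 0, 0, 0, 0, 0, 0, 0, 0, 0, 0, 0, 0, 0, 0, 0, 0, 0, 0, 0, 0, 0, 0, 0, 0, 0, 0, 0]' --gripper 0

```text
time_s: 5.42
position: [0.5586, -0.0081, 0.0636]
tcp_rot: [[0.99, -0.0, -0.141], [0.141, 0.0, 0.99], [-0.0, -1.0, 0.0]]
force: [0.7, 0.2, 0.4]
opening: 0.284
```

>>> jog_arm --motion '[0, -1, 0, 0, 0, 0, 0, -2, 0, 0, 0, 0, 0, -2, 0, 0, 0, 0]'

```text
time_s: 5.8
position: [0.5587, -0.0082, 0.0657]
tcp_rot: [[0.99, 0.0, -0.141], [0.141, -0.0, 0.99], [0.0, -1.0, -0.0]]
force: [1.1, 0.0, -0.8]
opening: 0.286
```

```bash
cat > snap.py <<'E'
import sys
from h import *
tag=sys.argv[1]; x0,y0,w,h=map(int,sys.argv[2:6]) if len(sys.argv)>5 else (160,100,180,130)
im,d=bot.capture("scene"); a=cv2.resize(im[y0:y0+h,x0:x0+w,::-1],None,fx=2.2,fy=2.2,interpolation=cv2.INTER_CUBIC)
im,d=bot.capture("side"); x0+=25;y0+=28; b=cv2.resize(im[y0:y0+h,x0:x0+w,::-1],None,fx=2.2,fy=2.2,interpolation=cv2.INTER_CUBIC)
cv2.imwrite(f"pics/{tag}.png",np.hstack([a,b]))
s=bot.read_state();print(s["time_s"],s["position"].round(4),s["opening"],np.round(s["force"],1))
E
python3 snap.py g1
```

```text
5.9 [ 0.5586 -0.0082  0.0655] 0.2852805012848318 [ 0.5  0.4 -1.2]
```

View pics/g1.png

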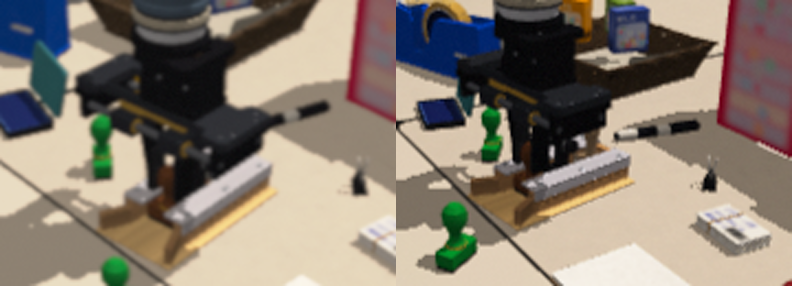

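>>> jog_arm --motion '[-4, 0, 0, 0, 0, 0, -10, 0, 0, 0, 0, 0, -18, 0, 0, 0, 0, 0, -26, 0, 0, 0, 0, 0, -34, 0, 0, 0, 0, 0, -42, 0, 0, 0, 0, 0, -50, 0, 0, 0, 0, 0, -56, 0, 0, 0, 0, 0, -58, 0, 0, 0, 0, 0, -58, 0, 0, 0, 0, 0, -58, -3, 0, 0, 0, 0]'

```text
time_s: 7.28
position: [0.5014, -0.0164, 0.0685]
tcp_rot: [[0.99, 0.0, -0.141], [0.141, -0.0, 0.99], [0.0, -1.0, -0.0]]
force: [-0.0, 0.2, -1.8]
opening: 0.284
```

```bash
python3 snap.py g2
```

```text
7.375 [ 0.5017 -0.0164  0.0689] 0.28679040865892647 [-0.1 -1.5 -0.5]
```

View pics/g2.png

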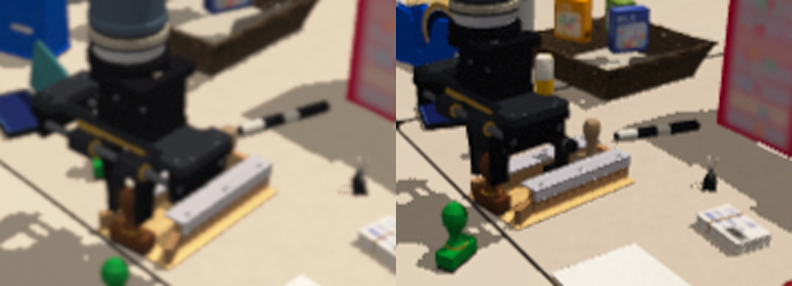

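Run:
```python
from h import *
print(plan((.550,-.265,.130),8.1),plan((.550,-.265,.0675),8.1))
```

```text
(array([  12.7,  -61. , -252.9]), array([0. , 0. , 0.1])) (array([  12.6,    1.5, -252.9]), array([0. , 0. , 0.1]))
```

>>> jog_arm --motion '[0, -15, 0, 0, 0, 0, 0, -40, 0, 0, 0, 0, 0, -61, -10, 0, 0, 0, 2, -61, -30, 0, 0, 0, 4, -61, -60, 0, 0, 0, 6, -61, -95, 0, 0, 0, 8, -61, -130, 0, 0, 0, 10, -61, -165, 0, 0, 0, 12, -61, -200, 0, 0, 0, 13, -61, -230, 0, 0, 0, 13, -55, -247, 0, 0, 0, 13, -40, -253, 0, 0, 0, 13, -25, -253, 0, 0, 0, 13, -14, -253, 0, 0, 0, 13, -8, -253, 0, 0, 0, 13, -4, -253, 0, 0, 0, 13, -4, -253, 0, 0, 0]'

```text
time_s: 9.5
position: [0.5499, -0.2648, 0.0725]
tcp_rot: [[0.99, -0.0, -0.142], [0.142, 0.0, 0.99], [-0.0, -1.0, 0.0]]
force: [-0.5, -0.3, -0.5]
opening: 0.284
```

```bash
python3 snap.py g3 200 130
```

```text
9.6 [ 0.5501 -0.2651  0.073 ] 0.28447718294022717 [ 0.7  0.  -0. ]
```

View pics/g3.png

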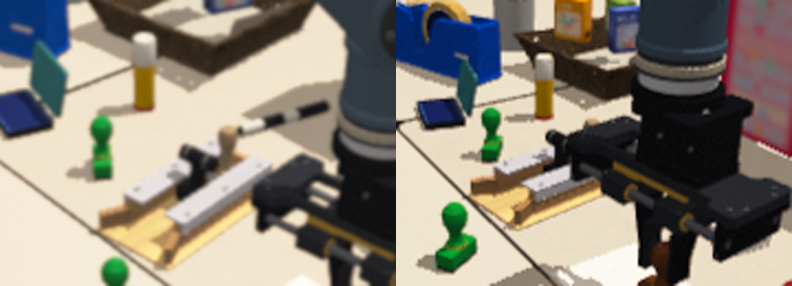

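>>> jog_arm --motion '[0, 2, 0, 0, 0, 0, 0, 4, 0, 0, 0, 0, 0, 5, 0, 0, 0, 0, 0, 5.5, 0, 0, 0, 0, 0, 5.5, 0, 0, 0, 0]'

```text
time_s: 10.22
position: [0.5499, -0.265, 0.0675]
tcp_rot: [[0.99, 0.0, -0.141], [0.141, -0.0, 0.99], [0.0, -1.0, -0.0]]
force: [-1.3, 0.7, 4.5]
opening: 0.282
```

```bash
python3 snap.py g4 220 200
```

```text
10.325 [ 0.5499 -0.265   0.0675] 0.2862146724963238 [-1.6  0.9  4.8]
```

View pics/g4.png

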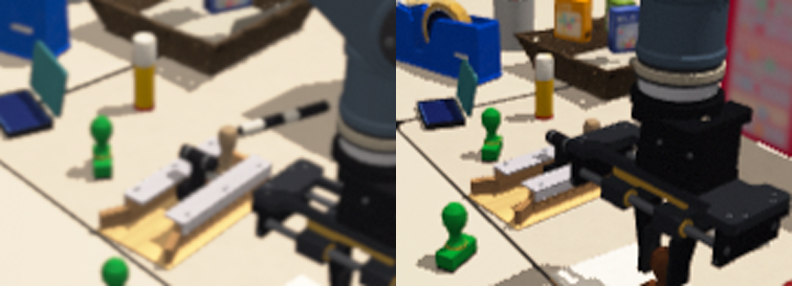

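>>> jog_arm --motion '[0, 0, 0, 0, 0, 0, 0, 0, 0, 0, 0, 0, 0, 0, 0, 0, 0, 0, 0, 0, 0, 0, 0, 0, 0, 0, 0, 0, 0, 0]' --gripper 0.55

```text
time_s: 10.95
position: [0.5498, -0.265, 0.0669]
tcp_rot: [[0.99, -0.0, -0.141], [0.141, 0.0, 0.99], [-0.0, -1.0, 0.0]]
force: [-0.4, 0.2, 0.3]
opening: 0.544
```

>>> jog_arm --motion '[0, -10, 0, 0, 0, 0, 0, -40, 0, 0, 0, 0, 0, -80, 0, 0, 0, 0, 0, -120, 0, 0, 0, 0, 0, -120, 0, 0, 0, 0]' --gripper 0.55

```text
time_s: 11.58
position: [0.552, -0.2665, 0.1916]
tcp_rot: [[0.99, 0.007, -0.142], [0.142, -0.005, 0.99], [0.007, -1.0, -0.006]]
force: [-0.6, -0.6, -0.4]
opening: 0.549
```

```bash
python3 snap.py g4b 230 180 180 130
python3 - <<'E'
from h import *
print(plan((.669,.011,.200),8.2))
E
```

```text
11.675 [ 0.5498 -0.2649  0.1878] 0.5503097826022092 [-0.   0.1 -0.1]
(array([157.1, -12.3, 256.3]), array([ 0. , -0.1,  0. ]))
```

View pics/g4b.png

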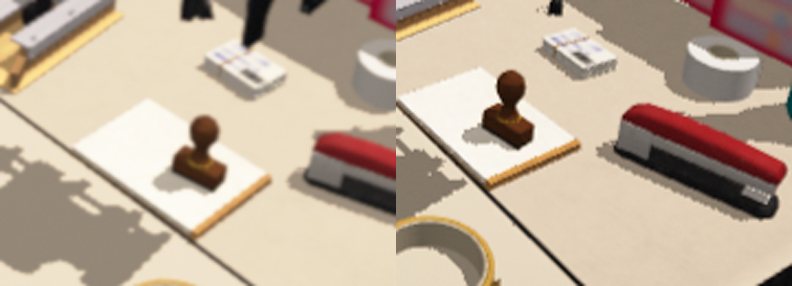

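>>> jog_arm --motion '[20, -12, 30, 0, 0, 0, 45, -12, 70, 0, 0, 0, 70, -12, 115, 0, 0, 0, 95, -12, 155, 0, 0, 0, 120, -12, 195, 0, 0, 0, 140, -12, 230, 0, 0, 0, 157, -12, 256, 0, 0, 0, 157, -12, 256, 0, 0, 0, 157, -12, 256, 0, 0, 0]' --gripper 0.85

```text
time_s: 12.8
position: [0.668, 0.0103, 0.1976]
tcp_rot: [[0.99, -0.003, -0.142], [0.142, -0.0, 0.99], [-0.003, -1.0, 0.0]]
force: [1.4, -0.8, 1.1]
opening: 0.85
```

```bash
cat > wsnap.py <<'E'
import sys
from h import *
s=bot.read_state(); im,d=bot.capture("wrist"); cv2.imwrite(f"pics/{sys.argv[1]}.png",im[:,:,::-1]); np.savez(sys.argv[1]+".npz",im=im,d=d,T=wristT(s)); print(s["position"],s["time_s"])
E
python3 wsnap.py w2
```

```text
[0.66800317 0.01027908 0.19761225] 12.8
```

View pics/w2.png

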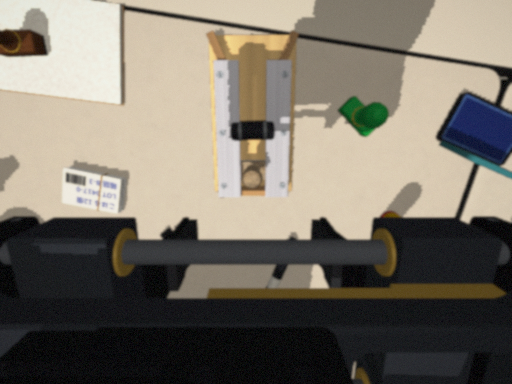

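Run:
```python
from h import *
f=np.load("w2.npz");im,d,T=f['im'],f['d'],f['T']
hsv=cv2.cvtColor(im,cv2.COLOR_RGB2HSV);H,S,V=[x.astype(int) for x in cv2.split(hsv)]
dark=np.zeros(V.shape,bool);dark[115:145,222:282]=V[115:145,222:282]<60
v,u=np.nonzero(dark);print("bar px",u.min(),u.max(),v.min(),v.max(),u.mean(),v.mean())
L=[]
for r in [70,85,100,155,165]:
    lip=(S[r,215:292]<35)&(V[r,215:292]>120)
    c=np.arange(215,292)[~lip];c=c[(c>228)&(c<280)];print(r,c.min(),c.max())
    for cc in (c.min()-.5,c.max()+.5):L.append((r,cc))
for n,uu,vv,z in [("bar",(u.min()+u.max())/2,(v.min()+v.max())/2,.061),("wood",252,178,.077)]:
    print(n,ray("wrist",uu,vv,z,T).round(4))
A=np.array([ray("wrist",c,r,.036,T)[:2] for r,c in L]);m=(A[::2]+A[1::2])/2;print(m.round(4),np.linalg.norm(A[::2]-A[1::2],axis=1),np.degrees(np.arctan(np.polyfit(m[:,0],m[:,1],1))))
```

```text
bar px 232 273 121 138 252.31191222570533 129.98275862068965
70 238 266
85 238 266
100 239 266
155 240 265
165 241 265
bar [6.044e-01 2.000e-04 6.100e-02]
wood [0.6509 0.0063 0.077 ]
[[ 0.5449 -0.0089]
 [ 0.5594 -0.0069]
 [ 0.5743 -0.0042]
 [ 0.6326  0.004 ]
 [ 0.6438  0.0062]] [0.03038681 0.03078711 0.03012237 0.02941037 0.02854639] [ 8.58617153 -5.21099903]
```

Run:
```python
from h import *
s=bot.read_state();print(s["position"])
print(plan((.604,0,.064),8.3))
```

```text
[0.66813378 0.0097846  0.19797964]
(array([-64.5, 134.1,  -0.7]), array([-0. , -0.2, -0.1]))
```

>>> jog_arm --motion '[-30, 10, -1, 0, 0, 0, -64, 30, -1, 0, 0, 0, -64, 60, -1, 0, 0, 0, -64, 90, -1, 0, 0, 0, -64, 110, -1, 0, 0, 0, -64, 122, -1, 0, 0, 0, -64, 130, -1, 0, 0, 0, -64, 134, -1, 0, 0, 0, -64, 134, -1, 0, 0, 0, -64, 134, -1, 0, 0, 0]' --gripper 0.85

```text
time_s: 14.1
position: [0.6063, 0.0006, 0.0657]
tcp_rot: [[0.99, 0.001, -0.142], [0.142, -0.0, 0.99], [0.001, -1.0, -0.0]]
force: [-0.6, 0.3, 0.5]
opening: 0.852
```

```bash
python3 snap.py g5 170 120 160 110; python3 -c "
from h import *
print(plan((.604,0,.064),8.3))"
```

```text
14.2 [6.062e-01 6.000e-04 6.560e-02] 0.8506049934731976 [ 0.7  0.7 -0.6]
(array([-2.2,  1.6, -0.3]), array([ 0. , -0.2,  0.1]))
```

View pics/g5.png

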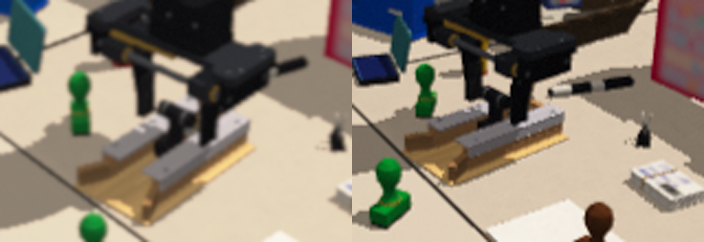

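>>> jog_arm --motion '[-2.5, 1.5, 0, 0, 0, 0, -2.5, 1.5, 0, 0, 0, 0]' --gripper 0.85

```text
time_s: 14.45
position: [0.6029, 0.0003, 0.0635]
tcp_rot: [[0.99, -0.001, -0.141], [0.141, 0.0, 0.99], [-0.001, -1.0, 0.0]]
force: [-0.0, -0.3, -0.2]
opening: 0.849
```

>>> jog_arm --motion '[0, 0, 0, 0, 0, 0, 0, 0, 0, 0, 0, 0, 0, 0, 0, 0, 0, 0, 0, 0, 0, 0, 0, 0, 0, 0, 0, 0, 0, 0, 0, 0, 0, 0, 0, 0]' --gripper 0

```text
time_s: 15.2
position: [0.6034, 0.0002, 0.0636]
tcp_rot: [[0.99, 0.0, -0.141], [0.141, -0.0, 0.99], [0.0, -1.0, -0.0]]
force: [1.0, -0.2, 1.3]
opening: 0.498
```

>>> jog_arm --motion '[0, -1, 0, 0, 0, 0, 0, -2, 0, 0, 0, 0, 0, -2, 0, 0, 0, 0]'

```text
time_s: 15.58
position: [0.6034, 0.0002, 0.0656]
tcp_rot: [[0.99, 0.0, -0.141], [0.141, -0.0, 0.99], [0.0, -1.0, -0.0]]
force: [0.5, -0.1, -0.9]
opening: 0.5
```

```bash
python3 snap.py g6 170 120 160 110
```

```text
15.675 [6.033e-01 2.000e-04 6.560e-02] 0.5012699343733332 [ 0.3  0.2 -0.5]
```

View pics/g6.png

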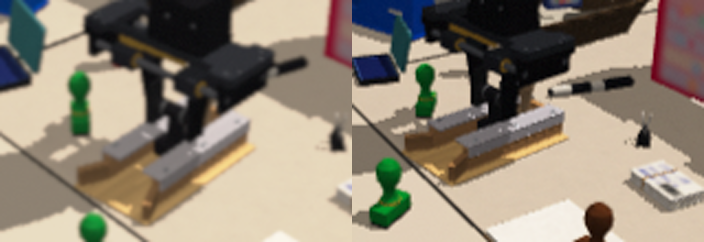

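>>> jog_arm --motion '[-4, 0, 0, 0, 0, 0, -12, 0, 0, 0, 0, 0, -22, 0, 0, 0, 0, 0, -32, 0, 0, 0, 0, 0, -42, 0, 0, 0, 0, 0, -52, 0, 0, 0, 0, 0, -62, 0, 0, 0, 0, 0, -72, 0, 0, 0, 0, 0, -82, 0, 0, 0, 0, 0, -92, 0, 0, 0, 0, 0, -100, 0, 0, 0, 0, 0, -104, 0, 0, 0, 0, 0, -104, 0, 0, 0, 0, 0, -104, -3, 0, 0, 0, 0]'

```text
time_s: 17.42
position: [0.5008, -0.0145, 0.0685]
tcp_rot: [[0.99, 0.0, -0.141], [0.141, -0.0, 0.99], [0.0, -1.0, -0.0]]
force: [-0.2, -0.3, 0.1]
opening: 0.499
```

```bash
python3 snap.py g7 170 120 160 110; python3 -c "
from h import *
print(plan((.549,-.193,.13),8.3),plan((.549,-.193,.0675),8.3))"
```

```text
17.525 [ 0.5011 -0.0146  0.0689] 0.4993473747821702 [ 0.7 -0.2 -0.4]
(array([  22.3,  -61. , -183.4]), array([ 0. , -0.2,  0.1])) (array([  22.2,    1.5, -183.4]), array([ 0. , -0.2,  0.1]))
```

View pics/g7.png

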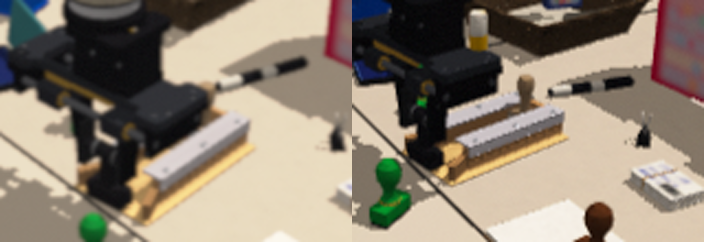

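>>> jog_arm --motion '[0, -15, 0, 0, 0, 0, 0, -40, 0, 0, 0, 0, 2, -61, -10, 0, 0, 0, 5, -61, -30, 0, 0, 0, 8, -61, -60, 0, 0, 0, 12, -61, -95, 0, 0, 0, 16, -61, -130, 0, 0, 0, 20, -61, -160, 0, 0, 0, 22, -55, -180, 0, 0, 0, 22, -40, -183, 0, 0, 0, 22, -25, -183, 0, 0, 0, 22, -14, -183, 0, 0, 0, 22, -8, -183, 0, 0, 0, 22, -4, -183, 0, 0, 0, 22, -1, -183, 0, 0, 0, 22, 1, -183, 0, 0, 0, 22, 1, -183, 0, 0, 0]'

```text
time_s: 19.65
position: [0.5482, -0.1926, 0.0677]
tcp_rot: [[0.99, 0.0, -0.141], [0.141, -0.0, 0.99], [0.0, -1.0, -0.0]]
force: [1.2, -0.1, -0.7]
opening: 0.499
```

```bash
python3 snap.py g8 230 180 180 130
```

```text
19.75 [ 0.5482 -0.1926  0.0678] 0.49971830792912203 [ 0.2 -0.5  0.6]
```

View pics/g8.png

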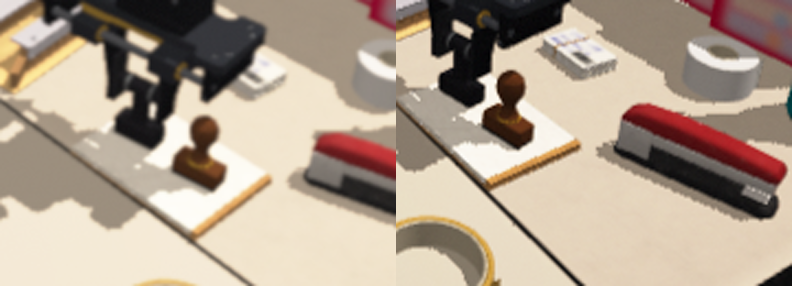

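>>> jog_arm --motion '[0, 0.7, 0, 0, 0, 0, 0, 0.7, 0, 0, 0, 0, 0, 0.7, 0, 0, 0, 0]'

```text
time_s: 20.12
position: [0.5484, -0.1927, 0.0675]
tcp_rot: [[0.99, 0.001, -0.141], [0.141, -0.0, 0.99], [0.001, -1.0, -0.001]]
force: [-0.5, 1.0, 5.7]
opening: 0.505
```

>>> jog_arm --motion '[0, 0, 0, 0, 0, 0, 0, 0, 0, 0, 0, 0, 0, 0, 0, 0, 0, 0, 0, 0, 0, 0, 0, 0]' --gripper 0.66

```text
time_s: 20.62
position: [0.548, -0.1925, 0.0666]
tcp_rot: [[0.99, -0.0, -0.141], [0.141, 0.0, 0.99], [-0.0, -1.0, 0.0]]
force: [-0.4, -0.2, -0.1]
opening: 0.657
```

>>> jog_arm --motion '[0, -10, 0, 0, 0, 0, 0, -40, 0, 0, 0, 0, 0, -80, 0, 0, 0, 0, 0, -110, 0, 0, 0, 0, 0, -110, 0, 0, 0, 0, 0, -110, 0, 0, 0, 0]' --gripper 0.66

```text
time_s: 21.38
position: [0.5475, -0.1922, 0.1765]
tcp_rot: [[0.99, -0.001, -0.141], [0.141, 0.001, 0.99], [-0.001, -1.0, 0.001]]
force: [0.1, 0.7, -1.2]
opening: 0.658
```

```bash
python3 snap.py g9 230 180 180 130;  python3 -c "
from h import *
print(plan((.648,.006,.13),8.3),plan((.648,.006,.064),8.3))"
```

```text
21.475 [ 0.5471 -0.192   0.1756] 0.6628459025464186 [-0.3  0.   0.7]
(array([127.9,  45.6, 181.7]), array([-0.1, -0.2, -0.1])) (array([128.1, 111.6, 181.6]), array([-0.1, -0.2, -0.1]))
```

View pics/g9.png

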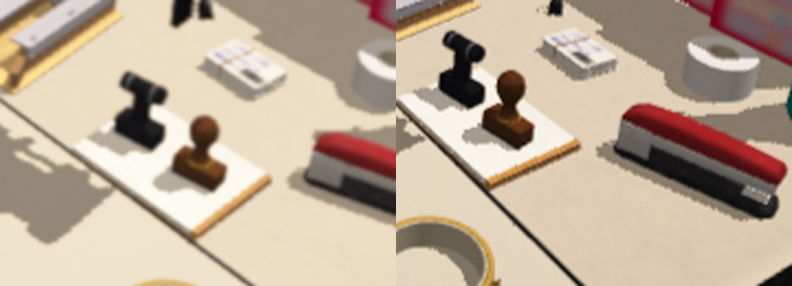

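>>> jog_arm --motion '[15, 0, 20, 0, 0, 0, 45, 0, 60, 0, 0, 0, 75, 0, 105, 0, 0, 0, 105, 0, 150, 0, 0, 0, 128, 10, 180, 0, 0, 0, 129, 35, 182, 0, 0, 0, 129, 60, 182, 0, 0, 0, 129, 85, 182, 0, 0, 0, 129, 100, 182, 0, 0, 0, 129, 108, 182, 0, 0, 0, 129, 111, 182, 0, 0, 0, 129, 111, 182, 0, 0, 0, 129, 111, 182, 0, 0, 0]' --gripper 0.66

```text
time_s: 23.1
position: [0.6506, 0.0058, 0.0667]
tcp_rot: [[0.99, 0.002, -0.141], [0.141, -0.0, 0.99], [0.002, -1.0, -0.001]]
force: [0.1, 0.7, -0.5]
opening: 0.659
```

```bash
python3 snap.py g10 170 100 160 110
```

```text
23.2 [0.6504 0.0058 0.0666] 0.6599663447982809 [ 0.  -0.1  0.2]
```

View pics/g10.png

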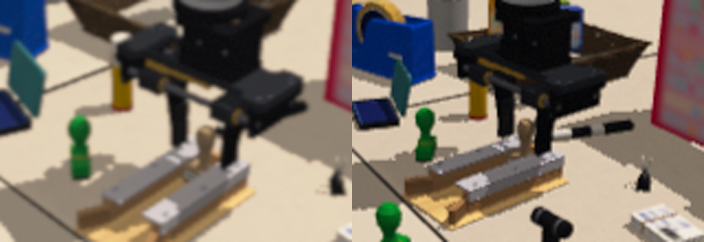

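>>> jog_arm --motion '[-2, 2, 0, 0, 0, 0, -2, 2, 0, 0, 0, 0]' --gripper 0.66

```text
time_s: 23.45
position: [0.6477, 0.0056, 0.0638]
tcp_rot: [[0.99, -0.001, -0.141], [0.141, 0.0, 0.99], [-0.001, -1.0, 0.0]]
force: [-0.5, -0.3, -0.1]
opening: 0.66
```

>>> jog_arm --motion '[0, 0, 0, 0, 0, 0, 0, 0, 0, 0, 0, 0, 0, 0, 0, 0, 0, 0, 0, 0, 0, 0, 0, 0, 0, 0, 0, 0, 0, 0, 0, 0, 0, 0, 0, 0]' --gripper 0

```text
time_s: 24.2
position: [0.648, 0.0056, 0.0638]
tcp_rot: [[0.99, -0.0, -0.141], [0.141, 0.0, 0.99], [-0.0, -1.0, 0.0]]
force: [0.1, 0.2, -0.6]
opening: 0.245
```

>>> jog_arm --motion '[0, -1, 0, 0, 0, 0, 0, -2, 0, 0, 0, 0, 0, -2, 0, 0, 0, 0]'

```text
time_s: 24.58
position: [0.6481, 0.0056, 0.066]
tcp_rot: [[0.99, 0.0, -0.141], [0.141, -0.0, 0.99], [0.0, -1.0, -0.0]]
force: [0.3, 0.6, -0.9]
opening: 0.242
```

```bash
python3 snap.py g11 170 100 160 110
```

```text
24.675 [0.648  0.0056 0.0659] 0.24378861074230304 [ 0.9 -0.  -0.2]
```

View pics/g11.png

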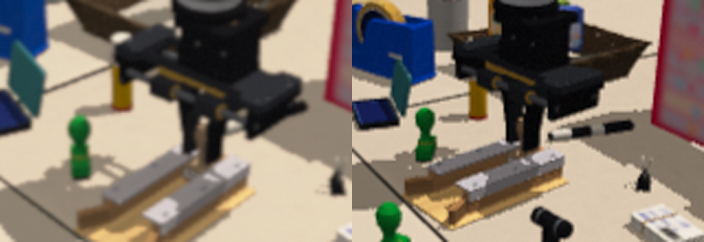

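>>> jog_arm --motion '[-5, 0, 0, 0, 0, 0, -15, 0, 0, 0, 0, 0, -27, 0, 0, 0, 0, 0, -39, 0, 0, 0, 0, 0, -51, 0, 0, 0, 0, 0, -63, 0, 0, 0, 0, 0, -75, 0, 0, 0, 0, 0, -87, 0, 0, 0, 0, 0, -99, 0, 0, 0, 0, 0, -111, 0, 0, 0, 0, 0, -123, 0, 0, 0, 0, 0, -134, 0, 0, 0, 0, 0, -144, 0, 0, 0, 0, 0, -149, 0, 0, 0, 0, 0, -149, 0, 0, 0, 0, 0, -149, -3, 0, 0, 0, 0]'

```text
time_s: 26.68
position: [0.501, -0.0156, 0.0689]
tcp_rot: [[0.99, 0.001, -0.141], [0.141, -0.0, 0.99], [0.0, -1.0, -0.0]]
force: [-0.3, -0.5, -0.9]
opening: 0.242
```

```bash
python3 snap.py g12 170 120 160 110
```

```text
26.775 [ 0.5013 -0.0156  0.0692] 0.24275990914152892 [ 0.3  0.2 -0.1]
```

View pics/g12.png

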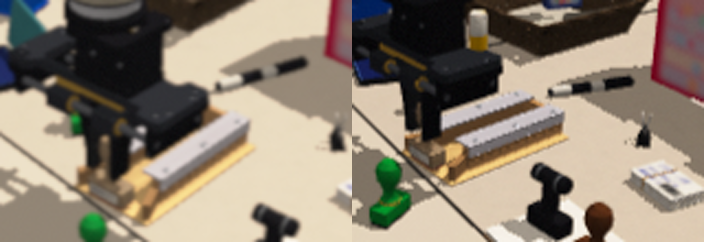

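Run:
```python
from h import *
f=np.load("w2.npz");im,d,T=f['im'],f['d'],f['T']
H,S,V=cv2.split(cv2.cvtColor(im,cv2.COLOR_RGB2HSV))
m=((H>105)&(H<128)&(S>120));m[:, :420]=0;m[180:]=0
c,_=cv2.findContours(m.astype(np.uint8),cv2.RETR_EXTERNAL,cv2.CHAIN_APPROX_NONE)
k=max(c,key=cv2.contourArea).reshape(-1,2);print(k.min(0),k.max(0))
P=np.array([ray("wrist",u,v,.009,T)[:2] for u,v in k],np.float32)*1000
print(cv2.minAreaRect(P)); 
for p in [(.564,.273,.10),(.564,.273,.0725)]:print(plan(p,-14))
```

```text
[442  94] [511 162]
((565.7825927734375, 274.75775146484375), (89.21491241455078, 56.17245864868164), 76.79317474365234)
(array([102.9, -30.8, 276.8]), array([ 0. , 22.1,  0.1]))
(array([102.9,  -3.3, 276.8]), array([ 0. , 22.1,  0.1]))
```

>>> jog_arm --motion '[0, -20, 0, 0, 0, 0, 0, -50, 0, 0, 0, 0, 0, -80, 5, 0, 0, 0, 5, -85, 20, 0, 2, 0, 15, -85, 50, 0, 5, 0, 30, -85, 85, 0, 8, 0, 45, -85, 120, 0, 11, 0, 60, -85, 160, 0, 14, 0, 75, -85, 200, 0, 17, 0, 90, -85, 240, 0, 20, 0, 100, -85, 265, 0, 21.6, 0, 103, -85, 278, 0, 21.6, 0, 103, -80, 278, 0, 21.6, 0, 103, -60, 278, 0, 21.6, 0, 103, -40, 278, 0, 21.6, 0, 103, -25, 278, 0, 21.6, 0, 103, -15, 278, 0, 21.6, 0, 103, -15, 278, 0, 21.6, 0]'

```text
time_s: 29.02
position: [0.5628, 0.2737, 0.0831]
tcp_rot: [[0.972, -0.002, 0.233], [-0.233, -0.001, 0.972], [-0.002, -1.0, -0.001]]
force: [-0.6, 0.8, -0.5]
opening: 0.247
```

```bash
python3 snap.py g13 120 80 160 110;  python3 -c "
from h import *
print(plan((.5645,.274,.069),-13.5))"
```

```text
29.125 [0.5636 0.2743 0.0842] 0.24092231776367326 [ 0.   0.4 -0.3]
(array([ 0.9, 15.2, -0.1]), array([-0.,  0.,  0.]))
```

View pics/g13.png

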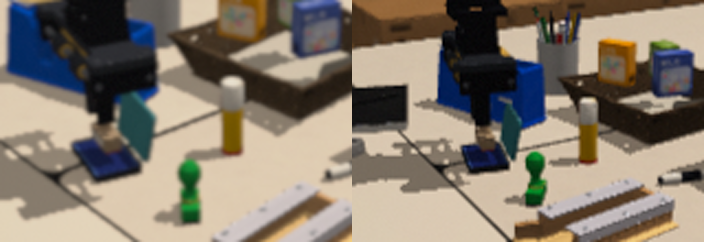

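>>> jog_arm --motion '[1, 5, 0, 0, 0, 0, 1, 9, 0, 0, 0, 0, 1, 12, 0, 0, 0, 0, 1, 14, 0, 0, 0, 0, 1, 14, 0, 0, 0, 0]'

```text
time_s: 29.75
position: [0.564, 0.2741, 0.0696]
tcp_rot: [[0.972, -0.0, 0.233], [-0.233, -0.0, 0.972], [-0.0, -1.0, -0.0]]
force: [-0.4, 0.1, -0.6]
opening: 0.245
```

Run:
```python
from h import *
s=bot.read_state();print(s["position"],s["force"])
for n,(x0,y0) in {"scene":(140,110),"side":(185,145)}.items():
    im,d=bot.capture(n); cv2.imwrite(f"pics/{n}14.png",cv2.resize(im[y0:y0+60,x0:x0+80,::-1],None,fx=7,fy=7,interpolation=cv2.INTER_CUBIC))
```

```text
[0.56402001 0.27405123 0.06959919] [-0.42785309  0.10148792 -0.64665642]
```

View pics/scene14.png

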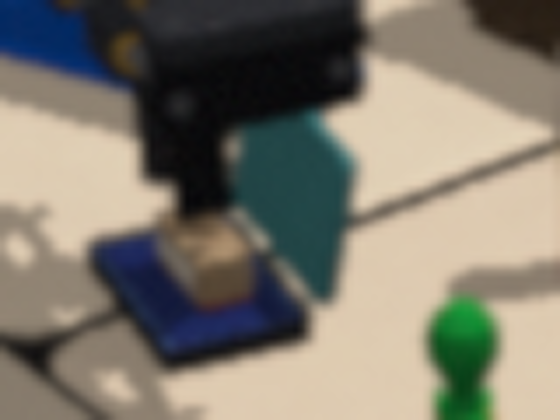

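View pics/side14.png

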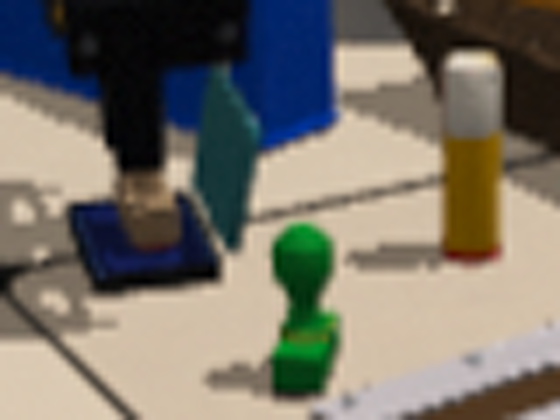

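>>> jog_arm --motion '[-2, 0, 0, 0, 0, 0, -2, 0.7, 0, 0, 0, 0, -2, 1, 0, 0, 0, 0, -2, 1, 0, 0, 0, 0]'

```text
time_s: 30.35
position: [0.5623, 0.2745, 0.0689]
tcp_rot: [[0.972, 0.0, 0.233], [-0.233, -0.0, 0.972], [0.0, -1.0, -0.0]]
force: [-0.5, -0.0, -0.7]
opening: 0.249
```

>>> jog_arm --motion '[0, 0.4, 0, 0, 0, 0, 0, 0.8, 0, 0, 0, 0, 0, 0.8, 0, 0, 0, 0]'

```text
time_s: 30.72
position: [0.5624, 0.2745, 0.0687]
tcp_rot: [[0.972, 0.001, 0.233], [-0.233, -0.0, 0.972], [0.001, -1.0, 0.0]]
force: [-0.3, -0.5, 5.0]
opening: 0.244
```

Seated (5 N). Release and rise.

>>> jog_arm --motion '[0, 0, 0, 0, 0, 0, 0, 0, 0, 0, 0, 0, 0, 0, 0, 0, 0, 0, 0, 0, 0, 0, 0, 0]' --gripper 0.5

```text
time_s: 31.22
position: [0.5621, 0.2746, 0.0678]
tcp_rot: [[0.973, -0.0, 0.233], [-0.233, -0.0, 0.973], [-0.0, -1.0, -0.0]]
force: [-0.2, -0.4, -0.9]
opening: 0.49
```

>>> jog_arm --motion '[0, -10, 0, 0, 0, 0, 0, -40, 0, 0, 0, 0, 0, -80, 0, 0, 0, 0, 0, -120, 0, 0, 0, 0, 0, -120, 0, 0, 0, 0, 0, -120, 0, 0, 0, 0]' --gripper 0.5

```text
time_s: 31.98
position: [0.5618, 0.2744, 0.1881]
tcp_rot: [[0.972, -0.0, 0.233], [-0.233, -0.0, 0.972], [-0.0, -1.0, -0.0]]
force: [-0.5, -0.2, -0.7]
opening: 0.503
```

Run:
```python
from h import *
s=bot.read_state();print(s["position"],s["force"],s["opening"])
for n,(x0,y0) in {"scene":(140,100),"side":(185,135)}.items():
    im,d=bot.capture(n); cv2.imwrite(f"pics/{n}15.png",cv2.resize(im[y0:y0+70,x0:x0+80,::-1],None,fx=7,fy=7,interpolation=cv2.INTER_CUBIC))
print(plan((.548,-.1925,.15),8.1),plan((.548,-.1925,.0675),8.1))
```

```text
[0.56175706 0.27438754 0.18812678] [-0.45124773 -0.16917891 -0.70070326] 0.5025949277696401
(array([  96. ,   37.2, -456.9]), array([  0.1, -21.6,  -0.2])) (array([  96.2,  119.7, -456.8]), array([  0.1, -21.6,  -0.2]))
```

View pics/scene15.png

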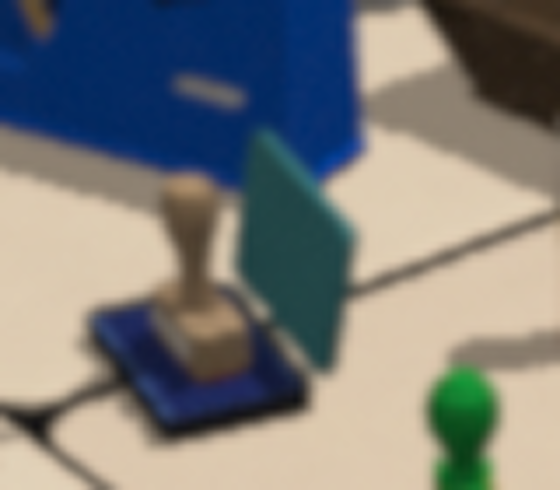

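View pics/side15.png

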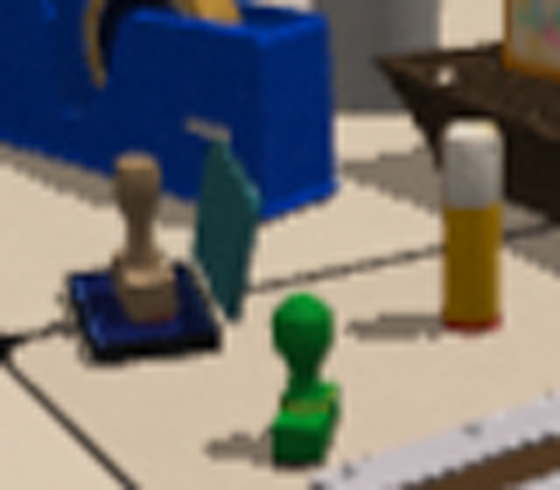

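>>> jog_arm --motion '[5, 0, -20, 0, -1, 0, 13, 0, -60, 0, -3, 0, 23, 0, -110, 0, -5, 0, 34, 0, -160, 0, -8, 0, 44, 0, -210, 0, -10, 0, 55, 0, -260, 0, -12, 0, 65, 0, -310, 0, -15, 0, 76, 0, -360, 0, -18, 0, 86, 0, -410, 0, -20, 0, 93, 0, -440, 0, -21.6, 0, 96, 10, -457, 0, -21.6, 0, 96, 40, -457, 0, -21.6, 0, 96, 70, -457, 0, -21.6, 0, 96, 95, -457, 0, -21.6, 0, 96, 110, -457, 0, -21.6, 0, 96, 117, -457, 0, -21.6, 0, 96, 119, -457, 0, -21.6, 0, 96, 119, -457, 0, -21.6, 0]' --gripper 0.66

```text
time_s: 34.33
position: [0.5496, -0.1924, 0.0696]
tcp_rot: [[0.99, 0.001, -0.142], [0.142, -0.001, 0.99], [0.001, -1.0, -0.001]]
force: [-0.2, 0.4, 0.9]
opening: 0.659
```

```bash
python3 snap.py g16 230 150 180 130; python3 -c "
from h import *
print(plan((.548,-.1925,.0675),8.1))"
```

```text
34.425 [ 0.5496 -0.1925  0.0699] 0.6570680523342757 [ 0.6 -0.3  0.4]
(array([-1.6,  2.4,  0.2]), array([0.1, 0. , 0.1]))
```

View pics/g16.png

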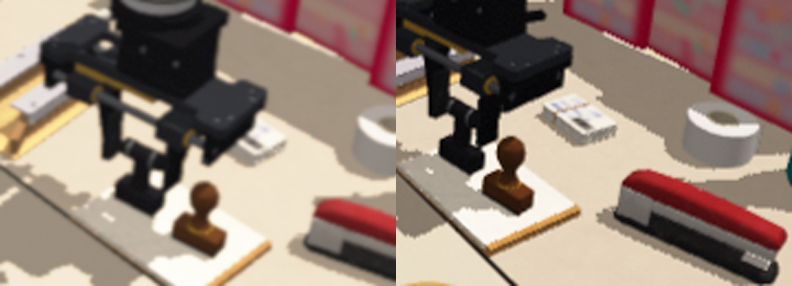

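>>> jog_arm --motion '[-1.5, 2.3, 0, 0, 0, 0, -1.5, 2.3, 0, 0, 0, 0]' --gripper 0.66

```text
time_s: 34.67
position: [0.5475, -0.1925, 0.0669]
tcp_rot: [[0.99, -0.0, -0.141], [0.141, 0.0, 0.99], [-0.0, -1.0, 0.0]]
force: [-0.6, -0.5, 0.1]
opening: 0.659
```

>>> jog_arm --motion '[0, 0, 0, 0, 0, 0, 0, 0, 0, 0, 0, 0, 0, 0, 0, 0, 0, 0, 0, 0, 0, 0, 0, 0, 0, 0, 0, 0, 0, 0]' --gripper 0

```text
time_s: 35.3
position: [0.5477, -0.1925, 0.0668]
tcp_rot: [[0.99, 0.0, -0.141], [0.141, -0.0, 0.99], [0.0, -1.0, -0.0]]
force: [0.3, -0.5, 0.7]
opening: 0.505
```

>>> jog_arm --motion '[0, -10, 0, 0, 0, 0, 0, -35, 0, 0, 0, 0, 0, -65, 0, 0, 0, 0, 0, -70, 0, 0, 0, 0, 0, -70, 0, 0, 0, 0]'

```text
time_s: 35.92
position: [0.5475, -0.1924, 0.1369]
tcp_rot: [[0.99, 0.0, -0.141], [0.141, -0.0, 0.99], [0.0, -1.0, -0.0]]
force: [-0.0, -0.5, -0.3]
opening: 0.499
```

```bash
python3 snap.py g17 230 150 180 130; python3 -c "
from h import *
print(plan((.5010,-.0158,.13),8.3),plan((.5010,-.0158,.069),8.3))"
```

```text
36.025 [ 0.5469 -0.192   0.1358] 0.5047500536288856 [-0.3  0.2 -0.6]
(array([-20.5,   6. , 180.9]), array([-0.1, -0.2, -0.1])) (array([-20.4,  67. , 180.9]), array([-0.1, -0.2, -0.1]))
```

View pics/g17.png

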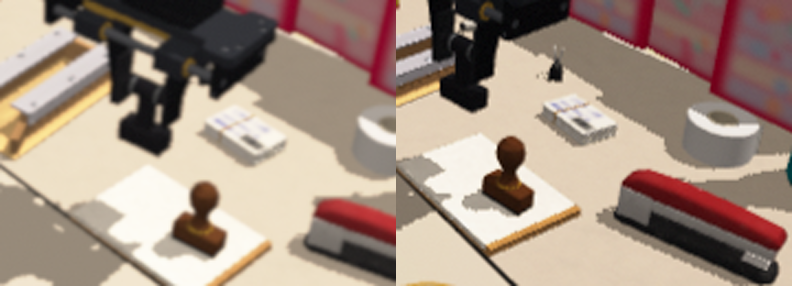

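>>> jog_arm --motion '[-1, 0, 10, 0, 0, 0, -3, 0, 35, 0, 0, 0, -6, 0, 65, 0, 0, 0, -10, 0, 100, 0, 0, 0, -14, 0, 135, 0, 0, 0, -18, 0, 162, 0, 0, 0, -20, 0, 178, 0, 0, 0, -20, 5, 182, 0, 0, 0, -20, 20, 182, 0, 0, 0, -20, 35, 182, 0, 0, 0, -20, 47, 182, 0, 0, 0, -20, 55, 182, 0, 0, 0, -20, 55, 182, 0, 0, 0, -20, 55, 182, 0, 0, 0]'

```text
time_s: 37.78
position: [0.5024, -0.0153, 0.0819]
tcp_rot: [[0.99, 0.001, -0.141], [0.141, -0.0, 0.99], [0.0, -1.0, -0.0]]
force: [0.1, -0.3, -0.9]
opening: 0.498
```

```bash
python3 snap.py g18 170 130 120 90; python3 -c "
from h import *
print(plan((.501,-.0146,.0655),8.1))"
```

```text
37.875 [ 0.5025 -0.0152  0.0822] 0.5001546692434851 [ 0.5  0.3 -0.7]
(array([-1.4, 16.7,  0.8]), array([0. , 0. , 0.1]))
```

View pics/g18.png

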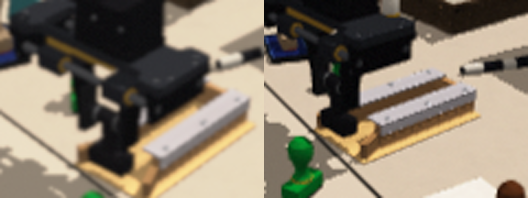

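Entering between the cheeks; lower and slide partway, watching the force.

>>> jog_arm --motion '[-1.5, 5, 0.8, 0, 0, 0, -1.5, 10, 0.8, 0, 0, 0, -1.5, 14, 0.8, 0, 0, 0, -1.5, 16.5, 0.8, 0, 0, 0, -1.5, 16.5, 0.8, 0, 0, 0]'

```text
time_s: 38.5
position: [0.5004, -0.0145, 0.0649]
tcp_rot: [[0.99, -0.001, -0.141], [0.141, 0.0, 0.99], [-0.001, -1.0, 0.0]]
force: [0.6, -0.5, 0.1]
opening: 0.501
```

>>> jog_arm --motion '[4, 0, 0, 0, 0, 0, 12, 0, 0, 0, 0, 0, 20, 0, 0, 0, 0, 0, 28, 0, 0, 0, 0, 0, 36, 0, 0, 0, 0, 0, 42, 0, 0, 0, 0, 0, 44, 0, 0, 0, 0, 0]'

```text
time_s: 39.38
position: [0.5445, -0.0083, 0.0652]
tcp_rot: [[0.99, 0.0, -0.142], [0.142, -0.0, 0.99], [0.0, -1.0, -0.0]]
force: [0.6, -0.1, -1.2]
opening: 0.501
```

```bash
python3 snap.py g19 170 130 120 90; python3 -c "
from h import *
print(plan((.6030,.0002,.0655),8.1))"
```

```text
39.475 [ 0.5441 -0.0083  0.0652] 0.4994508775770236 [-0.5 -0.2 -0.4]
(array([59.5, -0.3,  0. ]), array([-0.,  0., -0.]))
```

View pics/g19.png

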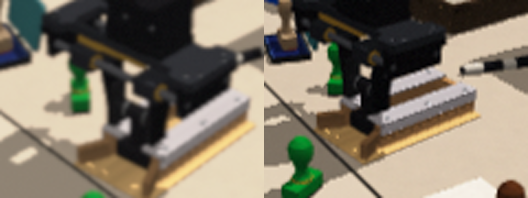

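Free sliding under the lips. Continue home and lower.

>>> jog_arm --motion '[4, 0, 0, 0, 0, 0, 12, 0, 0, 0, 0, 0, 21, 0, 0, 0, 0, 0, 30, 0, 0, 0, 0, 0, 39, 0, 0, 0, 0, 0, 48, 0, 0, 0, 0, 0, 55, 0, 0, 0, 0, 0, 59, 0, 0, 0, 0, 0, 59.5, 0, 0, 0, 0, 0, 59.5, 1.5, 0, 0, 0, 0, 59.5, 2.5, 0, 0, 0, 0, 59.5, 2.5, 0, 0, 0, 0]'

```text
time_s: 40.98
position: [0.6027, 0.0001, 0.0628]
tcp_rot: [[0.99, -0.001, -0.141], [0.141, 0.0, 0.99], [-0.001, -1.0, 0.0]]
force: [-0.9, -0.3, 0.8]
opening: 0.497
```

>>> jog_arm --motion '[0, 0.4, 0, 0, 0, 0, 0, 0.6, 0, 0, 0, 0]'

```text
time_s: 41.22
position: [0.6029, 0.0001, 0.0627]
tcp_rot: [[0.99, -0.0, -0.141], [0.141, 0.0, 0.99], [-0.0, -1.0, 0.0]]
force: [-1.4, 0.3, 6.1]
opening: 0.501
```

>>> jog_arm --motion '[0, 0, 0, 0, 0, 0, 0, 0, 0, 0, 0, 0, 0, 0, 0, 0, 0, 0, 0, 0, 0, 0, 0, 0]' --gripper 0.66

```text
time_s: 41.72
position: [0.6029, 0.0001, 0.0619]
tcp_rot: [[0.99, -0.0, -0.141], [0.141, 0.0, 0.99], [-0.0, -1.0, 0.0]]
force: [0.0, -0.3, 0.7]
opening: 0.66
```

>>> jog_arm --motion '[0, -10, 0, 0, 0, 0, 0, -40, 0, 0, 0, 0, 0, -80, 0, 0, 0, 0, 0, -110, 0, 0, 0, 0, 0, -110, 0, 0, 0, 0, 0, -110, 0, 0, 0, 0]' --gripper 0.66

```text
time_s: 42.48
position: [0.6023, 0.0002, 0.1717]
tcp_rot: [[0.99, -0.001, -0.141], [0.141, 0.0, 0.99], [-0.001, -1.0, 0.0]]
force: [-0.5, 0.5, -0.4]
opening: 0.659
```

```bash
python3 snap.py g20 170 110 160 110; python3 -c "
from h import *
print(plan((.5499,-.265,.0672),8.1))"
```

```text
42.575 [6.019e-01 3.000e-04 1.708e-01] 0.6610258680728742 [0.2 0.3 0.4]
(array([ -88.7,  103.6, -255.3]), array([-0.1,  0. , -0.2]))
```

View pics/g20.png

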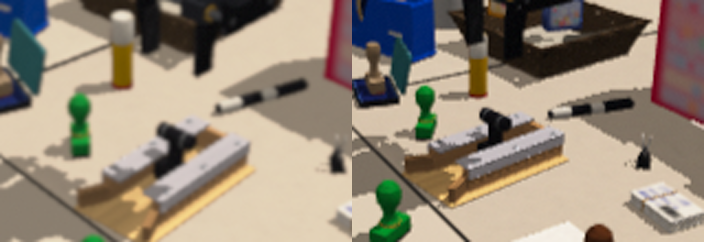

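>>> jog_arm --motion '[-7, 0, -20, 0, 0, 0, -21, 0, -60, 0, 0, 0, -37, 0, -105, 0, 0, 0, -53, 0, -150, 0, 0, 0, -68, 0, -195, 0, 0, 0, -80, 0, -230, 0, 0, 0, -88, 0, -250, 0, 0, 0, -89, 15, -255, 0, 0, 0, -89, 40, -255, 0, 0, 0, -89, 65, -255, 0, 0, 0, -89, 85, -255, 0, 0, 0, -89, 97, -255, 0, 0, 0, -89, 103, -255, 0, 0, 0, -89, 103, -255, 0, 0, 0, -89, 103, -255, 0, 0, 0]' --gripper 0.6

```text
time_s: 44.45
position: [0.5514, -0.2652, 0.0698]
tcp_rot: [[0.99, 0.001, -0.142], [0.142, -0.001, 0.99], [0.001, -1.0, -0.001]]
force: [0.0, -0.1, -0.4]
opening: 0.602
```

```bash
python3 snap.py g21 230 170 160 110; python3 -c "
from h import *
print(plan((.5499,-.265,.0672),8.1))"
```

```text
44.55 [ 0.5514 -0.2652  0.0699] 0.601974700680077 [-0.1  0.3  0.1]
(array([-1.4,  2.7,  0.4]), array([0.1, 0. , 0.1]))
```

View pics/g21.png

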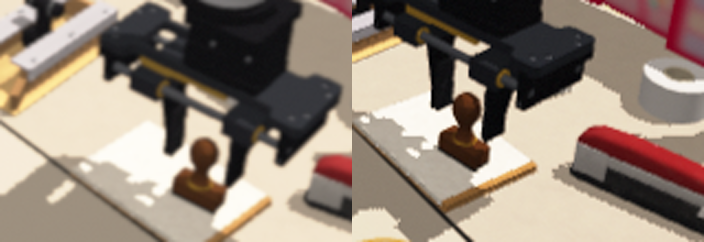

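>>> jog_arm --motion '[-1.5, 2.5, 0.4, 0, 0, 0, -1.5, 2.5, 0.4, 0, 0, 0]' --gripper 0.6

```text
time_s: 44.8
position: [0.5491, -0.2647, 0.0666]
tcp_rot: [[0.99, -0.0, -0.141], [0.141, 0.0, 0.99], [-0.0, -1.0, 0.0]]
force: [-0.4, 0.1, 0.7]
opening: 0.599
```

>>> jog_arm --motion '[0, 0, 0, 0, 0, 0, 0, 0, 0, 0, 0, 0, 0, 0, 0, 0, 0, 0, 0, 0, 0, 0, 0, 0, 0, 0, 0, 0, 0, 0, 0, 0, 0, 0, 0, 0]' --gripper 0

```text
time_s: 45.55
position: [0.5494, -0.2648, 0.0667]
tcp_rot: [[0.99, 0.0, -0.141], [0.141, -0.0, 0.99], [0.0, -1.0, -0.0]]
force: [-0.6, 0.4, 1.1]
opening: 0.286
```

>>> jog_arm --motion '[0, -10, 0, 0, 0, 0, 0, -35, 0, 0, 0, 0, 0, -65, 0, 0, 0, 0, 0, -70, 0, 0, 0, 0, 0, -70, 0, 0, 0, 0, 0, -70, 0, 0, 0, 0]'

```text
time_s: 46.3
position: [0.5486, -0.2642, 0.1355]
tcp_rot: [[0.99, -0.002, -0.141], [0.141, 0.001, 0.99], [-0.002, -1.0, 0.002]]
force: [0.1, -0.6, -1.0]
opening: 0.286
```

```bash
python3 snap.py g22 230 140 180 130; python3 -c "
from h import *
print(plan((.5010,-.0160,.081),8.1))"
```

```text
46.4 [ 0.5487 -0.2643  0.1354] 0.2859823299129266 [ 0.3  0.5 -2.1]
(array([-12.1,  54.9, 252.5]), array([-0.1,  0. , -0.1]))
```

View pics/g22.png

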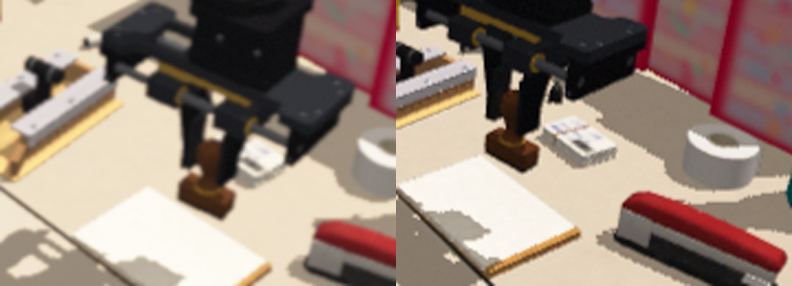

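>>> jog_arm --motion '[-1, 0, 10, 0, 0, 0, -3, 0, 40, 0, 0, 0, -5, 0, 80, 0, 0, 0, -7, 0, 120, 0, 0, 0, -9, 0, 160, 0, 0, 0, -10, 0, 200, 0, 0, 0, -11, 0, 230, 0, 0, 0, -12, 0, 248, 0, 0, 0, -12, 5, 252.5, 0, 0, 0, -12, 20, 252.5, 0, 0, 0, -12, 37, 252.5, 0, 0, 0, -12, 49, 252.5, 0, 0, 0, -12, 55, 252.5, 0, 0, 0, -12, 55, 252.5, 0, 0, 0, -12, 55, 252.5, 0, 0, 0]'

```text
time_s: 48.28
position: [0.5021, -0.0167, 0.0819]
tcp_rot: [[0.99, 0.001, -0.141], [0.141, -0.0, 0.99], [0.001, -1.0, -0.0]]
force: [-0.7, -1.0, -0.0]
opening: 0.29
```

```bash
python3 snap.py g23 170 130 120 90; python3 -c "
from h import *
print(plan((.501,-.0164,.065),8.1))"
```

```text
48.375 [ 0.5022 -0.0166  0.0821] 0.2877532173660174 [ 0.7  1.2 -0.3]
(array([-1.2, 17.1,  0.4]), array([0. , 0. , 0.1]))
```

View pics/g23.png

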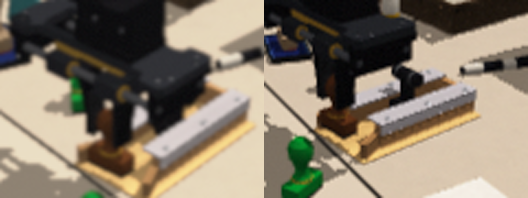

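>>> jog_arm --motion '[-1.2, 5, 0.6, 0, 0, 0, -1.2, 10, 0.6, 0, 0, 0, -1.2, 14, 0.6, 0, 0, 0, -1.2, 16.5, 0.6, 0, 0, 0, -1.2, 16.5, 0.6, 0, 0, 0]'

```text
time_s: 49.0
position: [0.5004, -0.016, 0.0649]
tcp_rot: [[0.99, -0.001, -0.141], [0.141, 0.0, 0.99], [-0.001, -1.0, 0.0]]
force: [-0.1, -0.0, -0.5]
opening: 0.283
```

>>> jog_arm --motion '[3, 0, 0, 0, 0, 0, 9, 0, 0, 0, 0, 0, 16, 0, 0, 0, 0, 0, 23, 0, 0, 0, 0, 0, 28, 0, 0, 0, 0, 0, 30, 0, 0, 0, 0, 0, 30, 0, 0, 0, 0, 0]'

```text
time_s: 49.88
position: [0.5302, -0.0118, 0.0651]
tcp_rot: [[0.99, -0.0, -0.142], [0.142, 0.0, 0.99], [-0.0, -1.0, 0.0]]
force: [0.4, -0.4, -1.7]
opening: 0.286
```

```bash
python3 snap.py g24 170 130 120 90; python3 -c "
from h import *
print(plan((.5582,-.008,.065),8.1))"
```

```text
49.975 [ 0.5299 -0.0118  0.0651] 0.28423809274698797 [ 0.7 -0.3 -0.7]
(array([28.6,  0. , -0.3]), array([-0.,  0., -0.]))
```

View pics/g24.png

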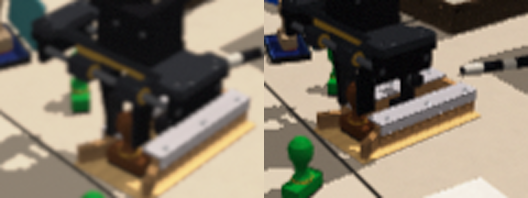

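>>> jog_arm --motion '[3, 0, 0, 0, 0, 0, 9, 0, 0, 0, 0, 0, 16, 0, 0, 0, 0, 0, 23, 0, 0, 0, 0, 0, 28, 0, 0, 0, 0, 0, 28.5, 0, 0, 0, 0, 0, 28.5, 1.5, 0, 0, 0, 0, 28.5, 2.4, 0, 0, 0, 0, 28.5, 3, 0, 0, 0, 0, 28.5, 3, 0, 0, 0, 0]'

```text
time_s: 51.22
position: [0.5584, -0.0078, 0.0626]
tcp_rot: [[0.99, 0.0, -0.141], [0.141, 0.0, 0.99], [0.0, -1.0, 0.0]]
force: [-0.7, -0.1, 4.4]
opening: 0.285
```

Seated. Release, rise, and move to a viewpoint like the first.

>>> jog_arm --motion '[0, 0, 0, 0, 0, 0, 0, 0, 0, 0, 0, 0, 0, 0, 0, 0, 0, 0, 0, 0, 0, 0, 0, 0]' --gripper 0.6

```text
time_s: 51.72
position: [0.5584, -0.0078, 0.0619]
tcp_rot: [[0.99, -0.0, -0.141], [0.141, 0.0, 0.99], [-0.0, -1.0, 0.0]]
force: [-0.7, 0.1, 0.1]
opening: 0.579
```

>>> jog_arm --motion '[0, -10, 0, 0, 0, 0, 0, -40, 0, 0, 0, 0, 0, -80, 0, 0, 0, 0, 20, -120, 0, 0, 0, 0, 50, -140, 0, 0, 0, 0, 80, -180, 0, 0, 0, 0, 105, -220, 1, 0, 0, 0, 112, -260, 2, 0, 0, 0, 112, -287, 2, 0, 0, 0, 112, -287, 2, 0, 0, 0, 112, -287, 2, 0, 0, 0]' --gripper 0.6

```text
time_s: 53.1
position: [0.668, 0.0101, 0.3479]
tcp_rot: [[0.99, -0.002, -0.141], [0.141, 0.0, 0.99], [-0.002, -1.0, 0.001]]
force: [0.8, 0.1, 0.6]
opening: 0.601
```

```bash
python3 wsnap.py w3; python3 snap.py g25 140 100 180 130
python3 - <<'E'
from h import *
f=np.load("w3.npz");im,d,T=f['im'],f['d'],f['T']
cv2.imwrite("pics/w3z.png",cv2.resize(im[50:190,200:350,::-1],None,fx=4,fy=4,interpolation=cv2.INTER_CUBIC))
cv2.imwrite("pics/w3p.png",cv2.resize(im[80:190,350:480,::-1],None,fx=5,fy=5,interpolation=cv2.INTER_CUBIC))
E
```

```text
[0.66802307 0.01014442 0.34793257] 53.1
53.25 [0.6681 0.0101 0.3472] 0.5971304347518814 [ 0.7 -0.2  0.3]
```

View pics/w3z.png

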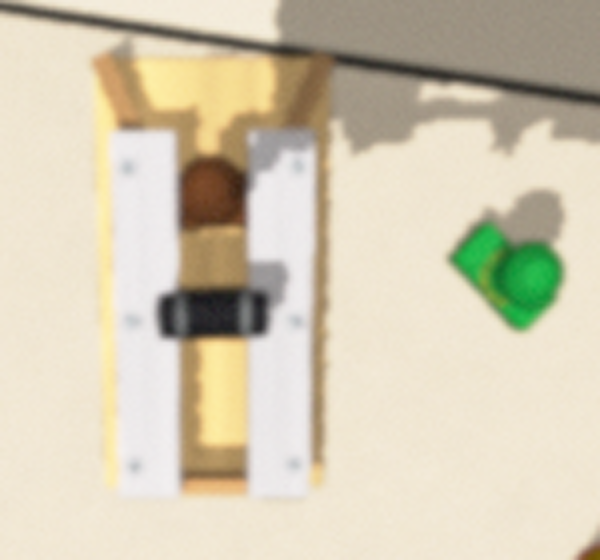

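View pics/w3p.png

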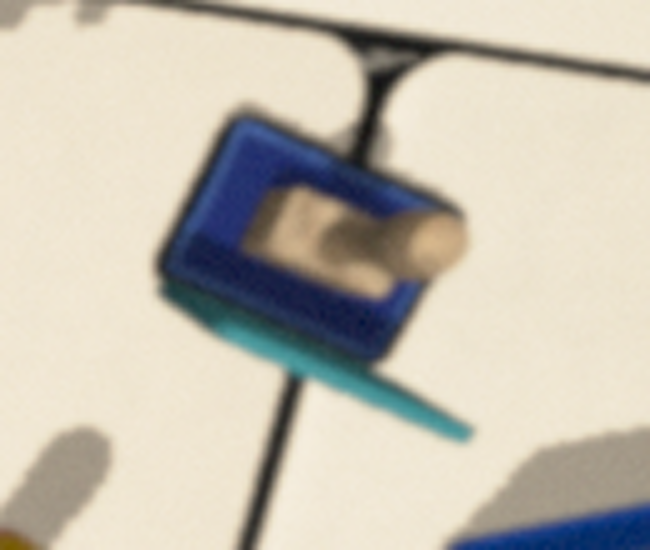

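View pics/g25.png

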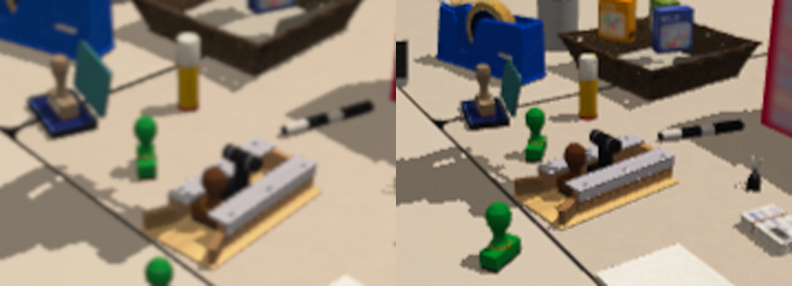

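Run:
```python
from h import *
f=np.load("w3.npz");T=f['T']
w=ray("wrist",350+438/5,80+243/5,.082,T)[:2]
# pad rim corners (outer, z~.011) in zoom px
C=[ray("wrist",350+x/5,80+y/5,.011,T)[:2] for x,y in [(240,107),(462,215),(380,362),(160,275)]]
c=np.mean(C,0);ax=C[1]-C[0];ax/=np.linalg.norm(ax);print(w,c,np.degrees(np.arctan2(ax[1],ax[0])),[round(np.linalg.norm(C[i]-C[i-1]),4) for i in range(4)])
d=w-c;print("along",d@ax,"across",d@np.array([ax[1],-ax[0]]))
```

```text
[0.5664119  0.27198347] [0.56627666 0.27529456] 74.70174129226601 [np.float64(0.0596), np.float64(0.0894), np.float64(0.0546), np.float64(0.0877)]
along -0.003158086154071848 across 0.001004063733124015
```

Within about 3 mm of the pad's centre, about 2° off. All checks are good, so I'm handing in.

```bash
python3 -c "
from rig import bot
print(bot.hand_in())"
```

```text
the job is handed in; nothing more can be done
None
```

The job is done and handed in at about 53 s of the 144 s allowed; the hand-in reports no verdict.

**What I did:** I slid the knob stamp and then the bar stamp out and stood both on the notepad. I then slid the wooden stamp out and stood it on the ink pad. Last, I slid the bar stamp and then the knob stamp back into the rack, at the gripper positions where I first grasped them. Each stamp was set down under about 4–6 N of contact force before release.

**Last checks:**
- **Wooden stamp:** it stands upright on the felt, about 3 mm along and 1 mm across from the pad's centre. It was set down within about 2° of the pad's long side.
- **Knob and bar stamps:** both are upright and square in the rack. The overhead pictures show them within about 1 mm of where they started.
- **Robot and bystanders:** the gripper is open and well clear. Nothing I moved came near the glue stick or the label bundle. I did not measure either one again at the end.

**Disagreement between cameras:** before the grasps, the scene and wrist cameras differed by about 3–6 mm on the stamps and the ink pad. I weighted the wrist view and checked each grasp by sight and by the jaw opening. On the 27 mm knob the jaws read about 25 mm at both grasps, and it held firmly.

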